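Gauge the U-bend test specimens and hang them on the exposure bar

ROBOT

A 6-joint arm with a two-finger parallel gripper is mounted at the origin on the work surface. World frame = base frame: x ahead of the robot, y to its left, z up, the work surface at z = 0. Lengths are in m, angles in degrees, forces in N, time in s.
With the tool pointing down it reaches from about 0.25 to 0.725 m from the base axis. Payload 9.7 kg.
Tool frame: the origin (TCP) lies on the centre line of the jaws, within the pads' length; the fingertips stand tip_extent ahead of it and the grasp point (between the pads) lies 3 mm ahead of it (tip_extent is the distance from the TCP to the fingertips, in m); z points along the fingers, y is the line along which they close (so a half turn about z gives the same grasp; the last joint's range is limited). The gripper opens to 85 mm and grips with 20 to 120 N. Pads are 22 mm wide; open, the fingers measure 114 mm over their backs; the gripper's body (76 mm by 85 mm) begins 54 mm behind the grasp point. The pads swing forward as they close: fully open they stand 13 mm farther back than shut.
Start: joints at [-63.541, 4.979, 10.078, 95.1, 0, 90], TCP at [0.245, -0.492, 0.253] pointing down, gripper open.
Joint ranges: [-179.16, 179.16], [-48.56, 103.87], [-65.8, 70.77], [-126.05, 130.52], [-82.76, 87.17], [-180, 180]. Speed limits (degrees/s): [127.2, 127.2, 147.25, 180, 180, 180].

INTERFACE

Orientations are given as [roll, pitch, yaw] about the fixed x, y, z axes, in that order (R = Rz(yaw) Ry(pitch) Rx(roll)).
In Python, from workcell import * gives the robot as it stands.
- The arm moves only by the tool servo_tool, never from a script. Its argument "rows" is a list of rows, each an object with "offset": the shift along the tool's x, y, z as a fraction of full scale, a list of three; "yaw": the turn about the tool's z as a fraction of full scale; "claw": the closure, from 0 (fully open) to 1 (shut). A call has 1 to 12 rows; each row is the pose to reach, as a shift and turn from the pose commanded when the call began, along the tool's axes at that moment, turning the shorter way round; what a row does not reach only later rows make up. Full scale, the value 1, is 0.1 m for a shift and pi rad for a turn. A row lasts 1/8 s, in which the tool goes at most 62.5 mm and 10.7 degrees, less where a joint would pass 70% of its speed; a pose out of reach is approached as far as the arm can. A call with a number of a shift or a turn outside -1 to 1 is refused whole. A call with a gripper value outside its range is refused whole. The fingers move at their own pace and stop on an object; "squeeze" is the grip in N (left out, the last holds). Time passes only in rows, so rows that repeat a pose let the fingers close. It gives the time, the measured TCP pose, the force, the opening and the grip force at its end, in the units of the state.
- get_obs(): the state, without advancing time (a new reading comes with each control period).
- camera(name): name is "side" or "top"; returns (picture, depth): 420x560x3 uint8, red, green, blue; 420x560 float32, m along the optical axis (not along the pixel's ray), 0 where there is no reading.
- camera_info(name): a dict with "fx", "fy", "cx", "cy" (pixels), "cam_to_world" (4x4, takes a point from camera to world coordinates). Camera axes: x right, y up, looking along -z (the intrinsics and any distortion apply to the point x, -y, -z); pixel columns grow to the right and rows downward; lengths in m; the calibration is good to about 2 mm. A picture is of the moment at which its call begins. camera_info takes no time and is no camera call.
- job_done(): hands the job in; it is judged then, once.
The state is a dict: "time": time; "q": joint angles; "qd": joint speeds; "joint_efforts": joint torques, N m; "ee_pos": TCP position; "tcp_rot": TCP orientation; "wrist_force": force on the tool from outside, world axes, zero at the start; "torque": the same for the moment, N m; "opening": finger opening in m; "grasp_force": force on a finger pad.
Only numpy, scipy, OpenCV 4.12 (cv2) and the standard library are available. Lean on these libraries where they do the work, as an engineer would, in place of code of your own. Each camera call takes 0.05 s, during which the arm holds its last target. There are 200 camera calls.

TASK

Check the height of every steel U-bend specimen on the bench with the bridge gauge, tallest specimen first and so on down to the shortest: stand the gauge level on the bench over the specimen, so that the sprung foot rests on the middle of its crown for a second or so. Then put the gauge back upright on the middle of its rubber mat and leave every specimen hanging astride the horizontal bar, crown up, one leg on each side, with at least a finger's width of free space between neighbours. Do not tip the gauge over or disturb the beaker, the covered dish or the spatula.

Things in the scene. Friction and masses are not known exactly. Their poses are not given: they have to be found in the camera images.
- bend_84: U-bend specimen (may be absent): steel strip 50 mm wide, 4 thick, bent to a rigid inverted U, 84 tall, standing on its leg ends like an arch; 52 over both legs, 44 between. Sides straight to 19 below the top, then a round crown with a 14 mm flat. Origin midway between the leg ends; x from leg to leg, y along the strip's width, z up. 210 g +-30 %, smooth (friction 0.3). Hold across both legs
- bend_84_crown (a point): underside of the crown of bend_84, in the middle: 80 mm above the leg ends; this point comes to rest on the bar
- bend_74: U-bend specimen (may be absent): steel strip 50 mm wide, 4 thick, bent to a rigid inverted U, 74 tall, standing on its leg ends like an arch; 52 over both legs, 44 between. Sides straight to 19 below the top, then a round crown with a 14 mm flat. Origin midway between the leg ends; x from leg to leg, y along the strip's width, z up. 185 g +-30 %, smooth (friction 0.3). Hold across both legs
- bend_74_crown (a point): underside of the crown of bend_74, in the middle: 70 mm above the leg ends; this point comes to rest on the bar
- bend_64: U-bend specimen (may be absent): steel strip 50 mm wide, 4 thick, bent to a rigid inverted U, 64 tall, standing on its leg ends like an arch; 52 over both legs, 44 between. Sides straight to 19 below the top, then a round crown with a 14 mm flat. Origin midway between the leg ends; x from leg to leg, y along the strip's width, z up. 160 g +-30 %, smooth (friction 0.3). Hold across both legs
- bend_64_crown (a point): underside of the crown of bend_64, in the middle: 60 mm above the leg ends; this point comes to rest on the bar
- bend_54: U-bend specimen (may be absent): steel strip 50 mm wide, 4 thick, bent to a rigid inverted U, 54 tall, standing on its leg ends like an arch; 52 over both legs, 44 between. Sides straight to 19 below the top, then a round crown with a 14 mm flat. Origin midway between the leg ends; x from leg to leg, y along the strip's width, z up. 135 g +-30 %, smooth (friction 0.3). Hold across both legs
- bend_54_crown (a point): underside of the crown of bend_54, in the middle: 50 mm above the leg ends; this point comes to rest on the bar
- gauge: loose bridge height gauge, 0.58 kg: two dark foot bars (86 mm long in x, 12 wide, 10 tall) at y = -45 and 45, a post on each, a top plate 52 x 100 at height 114 to 122, on it a black grip 28 x 28 from 122 to 168. 78 clear between the bars, open along x; a sprung foot hangs in the middle. Origin: centre of its underside, z up
- gauge_slide (a joint): the gauge's reading (m): how far the sprung foot is pushed up from its lowest position, 0 to 0.060. At 0 the foot's underside is 40 mm above the gauge's underside, so height of a part = 40 mm + reading. The spring pushes the foot down lightly (0.6 N at 0, 1.3 N at full travel); the gauge's weight easily overcomes it
- gauge_foot (a point): centre of the underside of the gauge's round sprung foot (18 mm across)
- mat: the gauge's parking place: a fixed black rubber mat 130 x 130 x 4 mm; origin at the centre of its underside on the bench. The gauge stands on it at the start
- rail: fixed stand on the bench: a horizontal steel bar, 12 mm thick and 400 mm long along its own y, on an upright post at each end; origin on the bench under the bar's middle
- rail_mid (a point): middle of the bar, on its axis, 160 mm above the bench (top of the bar at 166); y along the bar. The posts stand at y = -0.2 and +0.2
- beaker: bystander, not to be disturbed: a glass beaker, 60 mm across and 60 tall
- dish: bystander, not to be disturbed: a clear covered dish, 84 mm across and 16 tall, lying under or near the bar
- spatula: bystander, not to be disturbed: a 160 mm long spatula lying flat

How it is judged (in metres and radians):
On the way, in this order (a step that is already met when the one before it is completed fails the run):
1. the gauge stands level over the 84 mm specimen with its sprung foot on the crown (contact force between gauge and bend_84 above 0.15 N and z of gauge_foot in the frame of bend_84 between 0.081 and 0.087 m and x of gauge_foot in the frame of bend_84 between -0.014 and 0.014 m and y of gauge_foot in the frame of bend_84 between -0.02 and 0.02 m and z of gauge in the frame of bend_84 between -0.004 and 0.004 m and angle between the z axis of gauge and the z axis of bend_84, either way round below 0.06 rad), for 0.4 s.
2. the gauge stands level over the 74 mm specimen with its sprung foot on the crown (contact force between gauge and bend_74 above 0.15 N and z of gauge_foot in the frame of bend_74 between 0.071 and 0.077 m and x of gauge_foot in the frame of bend_74 between -0.014 and 0.014 m and y of gauge_foot in the frame of bend_74 between -0.02 and 0.02 m and z of gauge in the frame of bend_74 between -0.004 and 0.004 m and angle between the z axis of gauge and the z axis of bend_74, either way round below 0.06 rad), for 0.4 s.
3. the gauge stands level over the 64 mm specimen with its sprung foot on the crown (contact force between gauge and bend_64 above 0.15 N and z of gauge_foot in the frame of bend_64 between 0.061 and 0.067 m and x of gauge_foot in the frame of bend_64 between -0.014 and 0.014 m and y of gauge_foot in the frame of bend_64 between -0.02 and 0.02 m and z of gauge in the frame of bend_64 between -0.004 and 0.004 m and angle between the z axis of gauge and the z axis of bend_64, either way round below 0.06 rad), for 0.4 s.
4. the gauge stands level over the 54 mm specimen with its sprung foot on the crown (contact force between gauge and bend_54 above 0.15 N and z of gauge_foot in the frame of bend_54 between 0.051 and 0.057 m and x of gauge_foot in the frame of bend_54 between -0.014 and 0.014 m and y of gauge_foot in the frame of bend_54 between -0.02 and 0.02 m and z of gauge in the frame of bend_54 between -0.004 and 0.004 m and angle between the z axis of gauge and the z axis of bend_54, either way round below 0.06 rad), for 0.4 s.
At the end, for the whole second after the job is handed in: Every specimen hangs still on the bar: astride, crown up within 0.6 rad, crown underside on the bar, within 20 mm of its axis and 175 mm of its middle, strip width along it within 0.3 rad, crown centres over 58 mm apart. Gauge upright and still on the mat within 30 mm of its centre (x of bend_84_crown in the frame of rail_mid between -0.02 and 0.02 m and y of bend_84_crown in the frame of rail_mid between -0.175 and 0.175 m and z of bend_84_crown in the frame of rail_mid between -0.012 and 0.015 m and angle between each of bend_84, bend_74, bend_64, bend_54's own z axis and vertical below 0.6 rad and angle between the y axis of each of bend_84, bend_74, bend_64, bend_54 and the y axis of rail_mid, either way round below 0.3 rad and contact force between each of bend_84, bend_74, bend_64, bend_54 and rail above 0.1 N and linear speed of each of bend_84, bend_74, bend_64, bend_54 below 0.03 m/s and x of bend_74_crown in the frame of rail_mid between -0.02 and 0.02 m and y of bend_74_crown in the frame of rail_mid between -0.175 and 0.175 m and z of bend_74_crown in the frame of rail_mid between -0.012 and 0.015 m and x of bend_64_crown in the frame of rail_mid between -0.02 and 0.02 m and y of bend_64_crown in the frame of rail_mid between -0.175 and 0.175 m and z of bend_64_crown in the frame of rail_mid between -0.012 and 0.015 m and x of bend_54_crown in the frame of rail_mid between -0.02 and 0.02 m and y of bend_54_crown in the frame of rail_mid between -0.175 and 0.175 m and z of bend_54_crown in the frame of rail_mid between -0.012 and 0.015 m and distance between each of bend_74_crown, bend_64_crown, bend_54_crown and bend_84_crown above 0.058 m and distance between each of bend_64_crown, bend_54_crown and bend_74_crown above 0.058 m and distance between bend_54_crown and bend_64_crown above 0.058 m and horizontal distance between gauge and mat below 0.03 m and angle between gauge's own z axis and vertical below 0.05 rad and z of gauge in the frame of mat between 0.001 and 0.008 m and linear speed of gauge below 0.02 m/s); the robot touches nothing.
It fails at once if the gauge is tipped over (angle between gauge's own z axis and vertical above 0.7 rad).
It fails at once if beaker, dish or spatula is disturbed (distance of any of beaker, dish, spatula from where it was at the start of the episode above 0.03 m).
Of bend_84, bend_74, bend_64, bend_54 only 3 to 4 are there at a start; the rules pass over those that are not, and their reading is None.
At some moment in a run one of bend_84, bend_74, bend_64, bend_54 may be knocked a few centimetres aside while the robot is not near it.
It also fails if it takes over 208 s, if anything falls off the work surface, if the arm or the gripper's body presses on something with over 40 N, if the wrist force passes 120 N, or if a joint passes its speed limit or range.

## Working session

There is one attempt and no reset: what is moved stays moved. The work goes in short steps, Python scripts to look and compute and a tool call to move; the robot and the scene stay as the last step left them, time stands still between calls to the robot, and variables do not carry over. Pictures are saved under pics/ and viewed, at most 14 in all, crops included, and the job is handed in when it is done.

Besides the shell and the picture viewer there is one more tool, called after "Emit:" in YAML: its name, and indented under it one key for each argument. servo_tool: Moves the arm, as the interface text tells. Its arguments: {"type":"object","properties":{"rows":{"type":"array"},"squeeze":{"type":"number"}},"required":["rows"]}

```bash
ls; mkdir -p pics; cat > h.py <<'E'
from workcell import *
import numpy as np, cv2
def cloud(name):
    im,d=camera(name); c=camera_info(name)
    v,u=np.mgrid[:d.shape[0],:d.shape[1]]
    p=np.stack([(u-c['cx'])/c['fx']*d,-(v-c['cy'])/c['fy']*d,-d,np.ones_like(d)],-1)@np.array(c['cam_to_world']).T
    p=p[...,:3]; p[d==0]=np.nan
    return im,p
E
python3 - <<'E'
from h import *
o=get_obs(); print({k:np.round(v,3) if not isinstance(v,dict) else v for k,v in o.items()})
for n in('top','side'):
    im,p=cloud(n); cv2.imwrite(f'pics/{n}0.png',im[...,::-1]); c=camera_info(n); print(n,{k:np.round(v,3) for k,v in c.items()})
    np.save(n+'0.npy',p)
E
```

```text
pics
{'time': np.float64(0.0), 'q': array([-6.3542e+01,  5.0100e+00,  1.0032e+01,  9.5098e+01, -1.0000e-03,
        8.9999e+01]), 'qd': array([0.061, 0.001, 0.009, 0.104, 0.068, 0.024]), 'joint_efforts': array([-0.0000e+00, -5.2038e+01,  4.6480e+01,  1.6000e-02, -0.0000e+00,
       -0.0000e+00]), 'ee_pos': array([ 0.245, -0.492,  0.253]), 'tcp_rot': array([-1.79924e+02,  1.00000e-03,  2.64600e+01]), 'wrist_force': array([-0.517, -0.368,  0.169]), 'torque': array([ 0.021, -0.002, -0.03 ]), 'grasp_force': np.float64(0.0), 'opening': np.float64(0.085)}
top {'fx': np.float64(524.881), 'fy': np.float64(524.881), 'cx': np.float64(274.877), 'cy': np.float64(205.897), 'cam_to_world': array([[ 0.002,  0.983, -0.184,  0.276],
       [-1.   ,  0.003,  0.004,  0.043],
       [ 0.005,  0.184,  0.983,  1.503],
       [ 0.   ,  0.   ,  0.   ,  1.   ]])}
side {'fx': np.float64(479.759), 'fy': np.float64(479.759), 'cx': np.float64(279.553), 'cy': np.float64(213.097), 'cam_to_world': array([[-7.390e-01,  5.160e-01, -4.330e-01, -4.000e-03],
       [-6.740e-01, -5.650e-01,  4.760e-01,  5.920e-01],
       [ 1.000e-03,  6.440e-01,  7.650e-01,  1.046e+00],
       [ 0.000e+00,  0.000e+00,  0.000e+00,  1.000e+00]])}
```

View pics/top0.png

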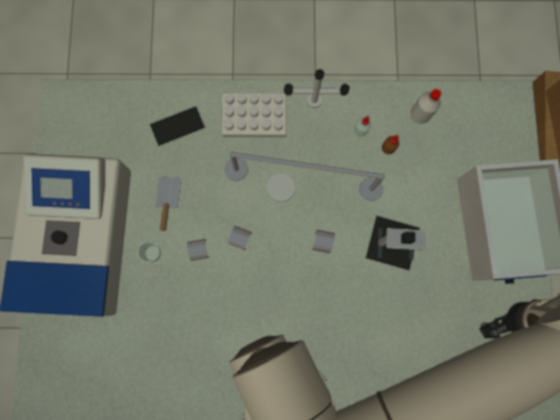

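View pics/side0.png

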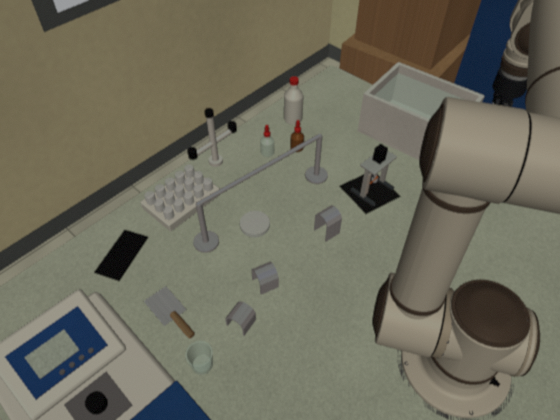

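```bash
cat >> h.py <<'E'
def rect(P):
    (c,s,a)=cv2.minAreaRect(P[:,:2].astype(np.float32)*1000)
    if s[0]>s[1]: s=s[::-1]; a+=90
    return np.round(c,1),np.round(s,1),round((a+90)%180,1)  # long-axis direction = a+90
def blobs(p,zmin,zmax=.25,box=(.15,.62,-.42,.4)):
    m=(p[...,2]>zmin)&(p[...,2]<zmax)&(p[...,0]>box[0])&(p[...,0]<box[1])&(p[...,1]>box[2])&(p[...,1]<box[3])
    n,l,st,_=cv2.connectedComponentsWithStats(m.astype(np.uint8))
    for i in range(1,n):
        if st[i,4]>=25: yield i,p[l==i]
E
python3 - <<'E'
from h import *
for n in('top','side'):
    p=np.load(n+'0.npy'); print(n)
    f=p[np.abs(p[...,2])<.02]; print('bench z',np.median(f[:,2]))
    for i,P in blobs(p,.03):
        zt=np.percentile(P[:,2],95); T=P[P[:,2]>zt-.004]
        print(len(P),'ztop',round(zt,4),'mean',P.mean(0).round(3),'top rect',rect(T),len(T),'all',rect(P)[:2])
    # mat: dark pixels
    im=cv2.imread(f'pics/{n}0.png'); m=(im.max(2)<40)&(np.abs(p[...,2]-.004)<.006)&(p[...,0]<.5)&(p[...,1]<0)&(p[...,1]>-.45)&(p[...,0]>.2)
    print('mat',rect(p[m]),m.sum())
p=np.load('top0.npy')
for v,u in [(249,198),(237,239),(241,323),(187,281),(253,149),(155,233),(177,382),(238,408)]: print(u,v,p[v,u].round(3))
E
```

```text
top
bench z 3.303243261576494e-05
220 ztop 0.1692 mean [ 0.611 -0.219  0.139] top rect (array([ 616.3, -195.8]), array([ 11.1, 102.6]), 81.8) 58 all (array([ 612.2, -197.3]), array([ 15.8, 106.7]))
346 ztop 0.0672 mean [0.461 0.138 0.058] top rect (array([462. , 137.3]), array([28.3, 49. ]), 68.8) 76 all (array([463.1, 137.2]), array([50.7, 52.6]))
377 ztop 0.0881 mean [ 0.449 -0.097  0.076] top rect (array([451.2, -98. ]), array([25.7, 51.1]), 85.8) 70 all (array([452.2, -97.4]), array([50.6, 53.2]))
796 ztop 0.1731 mean [ 0.447 -0.301  0.131] top rect (array([ 448.6, -306.2]), array([25.9, 27. ]), 177.7) 98 all (array([ 449. , -305.9]), array([ 52.8, 101.9]))
341 ztop 0.0571 mean [0.428 0.255 0.048] top rect (array([428.9, 255. ]), array([30.1, 49.8]), 101.1) 84 all (array([429.2, 255.3]), array([50.3, 52.5]))
105 ztop 0.064 mean [0.421 0.377 0.053] top rect (array([417.7, 374.7]), array([36.2, 55.4]), 171.5) 25 all (array([420.2, 377.9]), array([42.3, 56.2]))
523 ztop 0.2376 mean [0.18  0.077 0.205] top rect (array([169.4,  84. ]), array([ 7.2, 52.8]), 118.0) 41 all (array([178.3,
[... 826 characters left out ...]
[165.7,  82.7]), array([ 7.6, 44.9]), 125.5) 54 all (array([173.9,  80.9]), array([ 26.7, 121.5]))
466 ztop 0.0547 mean [0.421 0.257 0.047] top rect (array([424.7, 256.4]), array([30.9, 51.4]), 96.5) 176 all (array([426.4, 256.6]), array([51.7, 53.6]))
286 ztop 0.0609 mean [0.422 0.378 0.049] top rect (array([416.2, 379.3]), array([38.2, 59.1]), 0.4) 84 all (array([416.4, 379.7]), array([39.4, 59.2]))
mat (array([ 445.8, -298. ]), array([119.3, 126.6]), 74.5) 784
198 249 [0.427 0.25  0.049]
239 237 [0.459 0.136 0.063]
323 241 [ 0.445 -0.094  0.086]
281 187 [0.611 0.019 0.014]
149 253 [0.42  0.396 0.001]
233 155 [0.664 0.148 0.163]
382 177 [ 0.605 -0.244  0.165]
408 238 [ 0.443 -0.303  0.173]
```

Emit:
servo_tool:
  rows:
    - {"offset": [0.3, -0.2, 0], "yaw": -0.05, "claw": 0}
    - {"offset": [0.6, -0.5, 0], "yaw": -0.11, "claw": 0}
    - {"offset": [0.8, -0.7, 0], "yaw": -0.17, "claw": 0}
    - {"offset": [1, -0.77, 0], "yaw": -0.23, "claw": 0}
    - {"offset": [1, -0.77, 0], "yaw": -0.29, "claw": 0}
    - {"offset": [1, -0.77, 0], "yaw": -0.333, "claw": 0}
    - {"offset": [1, -0.77, 0], "yaw": -0.333, "claw": 0}
  squeeze: 40

```text
time: 0.98
ee_pos: [0.3003, -0.3788, 0.253]
tcp_rot: [-180.0, -0.0, 86.3]
wrist_force: [0.0, -1.2, -1.1]
opening: 0.0854
grasp_force: 0.0
```

```bash
python3 - <<'E'
from h import *
import workcell; print([k for k in dir(workcell) if not k.startswith('_')][:40])
try: print('tip',tip_extent)
except NameError: pass
o=get_obs(); print(o['time'],o['ee_pos'],o['tcp_rot'])
for n in('top','side'):
    p=np.load(n+'0.npy'); print(n)
    bx=(p[...,0]>.38)&(p[...,0]<.52)&(p[...,1]<-.22)&(p[...,1]>-.4)
    for nm,a,b in(('grip',.16,.18),('plate',.108,.13)):
        m=bx&(p[...,2]>a)&(p[...,2]<b); P=p[m]; print(nm,rect(P),P.mean(0).round(4),len(P))
    # bar: points at bar height
    m=(p[...,2]>.145)&(p[...,2]<.18)&(p[...,0]>.55)&(p[...,0]<.72)&(p[...,1]>-.28)&(p[...,1]<.2); P=p[m]
    vx,vy,x0,y0=cv2.fitLine(P[:,:2].astype(np.float32),cv2.DIST_HUBER,0,.01,.01).ravel()
    t=(P[:,:2]-[x0,y0])@[vx,vy]; a,b=t.min(),t.max()
    print('bar dir',np.degrees(np.arctan2(vy,vx))%180,'ends',[x0+a*vx,y0+a*vy],[x0+b*vx,y0+b*vy],'mid',[x0+(a+b)/2*vx,y0+(a+b)/2*vy],'len',b-a,'z',np.percentile(P[:,2],[50,90]),len(P))
E
```

```text
['PlanningError', 'camera', 'camera_info', 'get_obs', 'job_done', 'tip_extent']
tip 0.022
0.975 [ 0.30025482 -0.37877279  0.25301651] [-1.79979434e+02 -2.11294420e-02  8.63481676e+01]
top
grip (array([ 448.5, -306. ]), array([27.4, 28.6]), 175.7) [ 0.448  -0.3056  0.1712] 128
plate (array([ 448.9, -306.7]), array([ 52.8, 100.3]), 87.0) [ 0.4471 -0.3027  0.1251] 542
bar dir 81.56321 ends [np.float64(0.6080978992655083), np.float64(-0.25033937665814765)] [np.float64(0.6687771174061142), np.float64(0.1587619099437003)] mid [np.float64(0.6384375083358113), np.float64(-0.04578873335722366)] len 0.4135768667696238 z [0.16465334 0.16843045] 729
side
grip (array([ 444. , -304.6]), array([28.8, 31.5]), 86.6) [ 0.4426 -0.3018  0.1689] 105
plate (array([ 444.7, -305.6]), array([ 54.1, 105.9]), 86.3) [ 0.4396 -0.2907  0.1238] 379
bar dir 81.47328 ends [np.float64(0.6028028285032714), np.float64(-0.24768839278914437)] [np.float64(0.6642253842390987), np.float64(0.16199264086875875)] mid [np.float64(0.633514106371185), np.float64(-0.042847875960192794)] len 0.41425990846560484 z [0.16259148 0.16594325] 695
```

Emit:
servo_tool:
  rows:
    - {"offset": [0.3, 0.35, 0], "yaw": 0, "claw": 0}
    - {"offset": [0.6, 0.75, 0], "yaw": 0, "claw": 0}
    - {"offset": [0.82, 1, 0], "yaw": 0, "claw": 0}

```text
time: 1.35
ee_pos: [0.4065, -0.3023, 0.253]
tcp_rot: [-180.0, -0.0, 86.2]
wrist_force: [0.6, -0.4, -0.4]
opening: 0.0853
grasp_force: 0.0
```

Emit:
servo_tool:
  rows:
    - {"offset": [0, 0.3, 0], "yaw": 0, "claw": 0}
    - {"offset": [0, 0.41, 0], "yaw": 0, "claw": 0}
    - {"offset": [0, 0.41, 0], "yaw": 0, "claw": 0}
    - {"offset": [0, 0.41, 0.3], "yaw": 0, "claw": 0}
    - {"offset": [0, 0.41, 0.6], "yaw": 0, "claw": 0}
    - {"offset": [0, 0.41, 0.85], "yaw": 0, "claw": 0}
    - {"offset": [0, 0.41, 0.95], "yaw": 0, "claw": 0}
    - {"offset": [0, 0.41, 0.95], "yaw": 0, "claw": 0}

```text
time: 2.35
ee_pos: [0.4455, -0.306, 0.1584]
tcp_rot: [-180.0, -0.0, 86.3]
wrist_force: [-0.3, 0.4, 0.6]
opening: 0.0852
grasp_force: 0.0
```

Emit:
servo_tool:
  rows:
    - {"offset": [0, 0, 0], "yaw": 0, "claw": 0.3}
    - {"offset": [0, 0, 0], "yaw": 0, "claw": 0.6}
    - {"offset": [0, 0, 0], "yaw": 0, "claw": 1}
    - {"offset": [0, 0, 0], "yaw": 0, "claw": 1}
    - {"offset": [0, 0, 0], "yaw": 0, "claw": 1}
    - {"offset": [0, 0, 0], "yaw": 0, "claw": 1}
    - {"offset": [0, 0, 0], "yaw": 0, "claw": 1}
  squeeze: 40

```text
time: 3.22
ee_pos: [0.4465, -0.3061, 0.1588]
tcp_rot: [179.9, 0.0, 86.4]
wrist_force: [1.1, 0.3, 6.1]
opening: 0.0278
grasp_force: 41.1
```

Emit:
servo_tool:
  rows:
    - {"offset": [0, 0, -0.1], "yaw": 0, "claw": 1}
    - {"offset": [0, 0, -0.3], "yaw": 0, "claw": 1}
    - {"offset": [0, 0, -0.55], "yaw": 0, "claw": 1}
    - {"offset": [0, 0, -0.8], "yaw": 0, "claw": 1}
    - {"offset": [0, 0, -0.95], "yaw": 0, "claw": 1}
    - {"offset": [0, 0, -1], "yaw": 0, "claw": 1}
    - {"offset": [0, 0, -1], "yaw": 0, "claw": 1}
  squeeze: 50

```text
time: 4.1
ee_pos: [0.4461, -0.3059, 0.2577]
tcp_rot: [-180.0, -0.0, 86.4]
wrist_force: [-0.0, 0.2, -5.3]
opening: 0.0278
grasp_force: 50.1
```

Emit:
servo_tool:
  rows:
    - {"offset": [0.1, -0.01, 0], "yaw": 0, "claw": 1}
    - {"offset": [0.3, -0.02, 0], "yaw": 0, "claw": 1}
    - {"offset": [0.55, -0.03, 0], "yaw": 0, "claw": 1}
    - {"offset": [0.8, -0.04, 0], "yaw": 0, "claw": 1}
    - {"offset": [1, -0.05, 0], "yaw": 0, "claw": 1}

```text
time: 4.72
ee_pos: [0.4472, -0.2038, 0.2582]
tcp_rot: [-180.0, -0.0, 86.5]
wrist_force: [-0.2, -0.4, -5.6]
opening: 0.0274
grasp_force: 50.1
```

```bash
cat >> h.py <<'E'
def specs(n,zmin=.03,exclude=None):
    im,p=cloud(n); print(n,im.shape)
    for i,P in blobs(p,zmin,.12,(.3,.56,-.2,.34)):
        zt=np.percentile(P[:,2],95); T=P[P[:,2]>zt-.004]
        print(len(P),'ztop',round(zt,4),'top',rect(T),'all',rect(P)[:2])
    return im,p
E
python3 - <<'E'
from h import *
im,p=specs('top');cv2.imwrite('pics/t1.png',im[...,::-1])
im,p=specs('side');cv2.imwrite('pics/s1.png',im[...,::-1])
E
```

```text
top (420, 560, 3)
126 ztop 0.1177 top (array([ 451.5, -159.5]), array([11.6, 83.4]), 176.5) all (array([ 451.8, -159.8]), array([12.3, 84. ]))
344 ztop 0.067 top (array([462.7, 137.1]), array([32.7, 50. ]), 67.5) all (array([462.7, 137.3]), array([50.9, 52. ]))
378 ztop 0.0874 top (array([453.7, -97. ]), array([28.7, 49.1]), 82.3) all (array([452.4, -97.5]), array([50.2, 53.4]))
340 ztop 0.0579 top (array([431.7, 255. ]), array([31. , 49.2]), 108.7) all (array([429.3, 255.3]), array([50.6, 52.9]))
side (420, 560, 3)
156 ztop 0.1161 top (array([ 447.4, -155.3]), array([12.9, 81.6]), 175.2) all (array([ 448.5, -157.3]), array([16.5, 86.3]))
460 ztop 0.0843 top (array([443.1, -94.9]), array([32.2, 52.1]), 82.2) all (array([447.4, -96.3]), array([53. , 55.6]))
444 ztop 0.0649 top (array([456.1, 139.3]), array([37.1, 49.9]), 72.5) all (array([459.8, 138.8]), array([51. , 55.3]))
463 ztop 0.055 top (array([424.1, 256.5]), array([30.6, 50.5]), 95.9) all (array([425.8, 256.3]), array([51.9, 54.1]))
```

Emit:
servo_tool:
  rows:
    - {"offset": [0.1, -0.01, 0], "yaw": 0, "claw": 1}
    - {"offset": [0.3, -0.02, 0], "yaw": 0, "claw": 1}
    - {"offset": [0.55, -0.03, 0], "yaw": 0, "claw": 1}
    - {"offset": [0.8, -0.04, 0], "yaw": 0, "claw": 1}
    - {"offset": [0.95, -0.04, 0], "yaw": 0, "claw": 1}
    - {"offset": [1, -0.04, 0], "yaw": 0, "claw": 1}

```text
time: 5.58
ee_pos: [0.4498, -0.1052, 0.2583]
tcp_rot: [180.0, 0.0, 86.4]
wrist_force: [0.8, -0.3, -5.1]
opening: 0.0276
grasp_force: 50.1
```

Emit:
servo_tool:
  rows:
    - {"offset": [0.07, 0, 0], "yaw": 0, "claw": 1}
    - {"offset": [0.07, 0, 0], "yaw": 0, "claw": 1}
    - {"offset": [0.07, 0, 0.15], "yaw": 0, "claw": 1}
    - {"offset": [0.07, 0, 0.35], "yaw": 0, "claw": 1}
    - {"offset": [0.07, 0, 0.55], "yaw": 0, "claw": 1}
    - {"offset": [0.07, 0, 0.75], "yaw": 0, "claw": 1}
    - {"offset": [0.07, 0, 0.9], "yaw": 0, "claw": 1}
    - {"offset": [0.07, 0, 0.95], "yaw": 0, "claw": 1}
    - {"offset": [0.07, 0, 0.98], "yaw": 0, "claw": 1}
    - {"offset": [0.07, 0, 1], "yaw": 0, "claw": 1}
    - {"offset": [0.07, 0, 1], "yaw": 0, "claw": 1}

```text
time: 6.95
ee_pos: [0.4504, -0.0988, 0.1586]
tcp_rot: [180.0, 0.0, 86.4]
wrist_force: [-0.4, -0.5, -4.1]
opening: 0.0274
grasp_force: 50.3
```

```bash
python3 - <<'E'
from h import *
o=get_obs(); print(o['time'],o['ee_pos'],o['tcp_rot'],o['wrist_force'])
im,p=specs('side');cv2.imwrite('pics/s2.png',cv2.resize(im[120:300,220:460,::-1],None,fx=3,fy=3))
E
```

```text
6.95 [ 0.45037806 -0.09881241  0.15861985] [1.79962206e+02 7.84723922e-03 8.64006430e+01] [-0.37904148 -0.51565275 -4.11355993]
side (420, 560, 3)
496 ztop 0.1112 top (array([430. , -71.3]), array([29.3, 67.8]), 56.8) all (array([444.9, -98. ]), array([ 51.7, 103.9]))
442 ztop 0.0644 top (array([457.2, 139.4]), array([29.6, 51.4]), 70.9) all (array([458.1, 138.9]), array([51.3, 53.3]))
465 ztop 0.0551 top (array([427.5, 257.2]), array([32.1, 51.1]), 100.9) all (array([426.4, 256.4]), array([52.2, 54. ]))
```

View pics/s2.png

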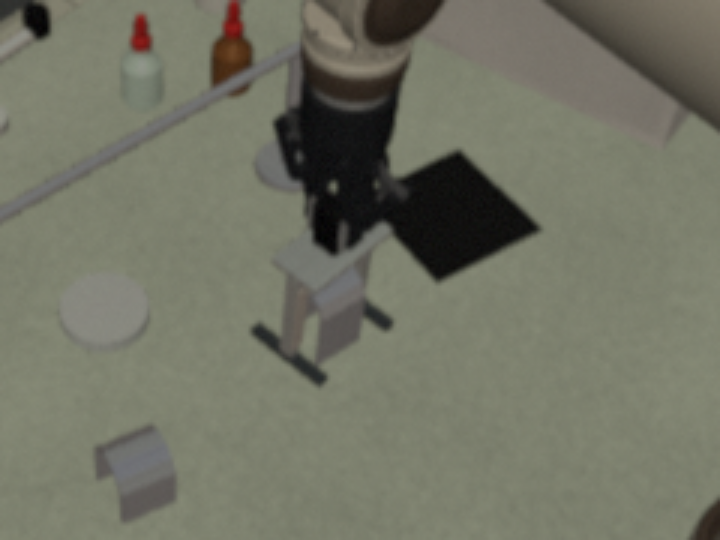

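The picture shows the gauge straddling the 84 mm bend (crop px 345,310), foot bars on both sides (290,355 and 375,310), a few mm above the bench; the force drop of 1.3 N is the spring. Now the last millimetres.

Emit:
servo_tool:
  rows:
    - {"offset": [0, 0, 0.015], "yaw": 0, "claw": 1}
    - {"offset": [0, 0, 0.03], "yaw": 0, "claw": 1}
    - {"offset": [0, 0, 0.04], "yaw": 0, "claw": 1}
    - {"offset": [0, 0, 0.04], "yaw": 0, "claw": 1}
    - {"offset": [0, 0, 0.04], "yaw": 0, "claw": 1}

```text
time: 7.62
ee_pos: [0.4504, -0.0988, 0.1548]
tcp_rot: [179.9, 0.0, 86.4]
wrist_force: [-0.5, 0.3, 3.7]
opening: 0.0274
grasp_force: 51.3
```

Emit:
servo_tool:
  rows:
    - {"offset": [0, 0, 0], "yaw": 0, "claw": 1}
    - {"offset": [0, 0, 0], "yaw": 0, "claw": 1}
    - {"offset": [0, 0, 0], "yaw": 0, "claw": 1}
    - {"offset": [0, 0, 0], "yaw": 0, "claw": 1}
    - {"offset": [0, 0, 0], "yaw": 0, "claw": 1}
    - {"offset": [0, 0, 0], "yaw": 0, "claw": 1}
    - {"offset": [0, 0, 0], "yaw": 0, "claw": 1}
    - {"offset": [0, 0, 0], "yaw": 0, "claw": 1}
    - {"offset": [0, 0, 0], "yaw": 0, "claw": 1}
    - {"offset": [0, 0, 0], "yaw": 0, "claw": 1}

```text
time: 8.88
ee_pos: [0.4504, -0.0988, 0.1548]
tcp_rot: [179.9, 0.0, 86.4]
wrist_force: [0.2, -0.2, 4.8]
opening: 0.0276
grasp_force: 51.6
```

Emit:
servo_tool:
  rows:
    - {"offset": [0, 0, -0.1], "yaw": 0, "claw": 1}
    - {"offset": [0, 0, -0.3], "yaw": 0, "claw": 1}
    - {"offset": [0, 0, -0.55], "yaw": 0, "claw": 1}
    - {"offset": [0, 0, -0.8], "yaw": 0, "claw": 1}
    - {"offset": [0, 0, -0.95], "yaw": 0, "claw": 1}
    - {"offset": [0, 0, -1], "yaw": 0, "claw": 1}
    - {"offset": [0, 0, -1], "yaw": 0, "claw": 1}

```text
time: 9.75
ee_pos: [0.4501, -0.0987, 0.2537]
tcp_rot: [-180.0, -0.0, 86.4]
wrist_force: [0.4, 0.9, -5.9]
opening: 0.0278
grasp_force: 50.2
```

Emit:
servo_tool:
  rows:
    - {"offset": [0.1, 0, 0], "yaw": 0, "claw": 1}
    - {"offset": [0.3, -0.01, 0], "yaw": 0, "claw": 1}
    - {"offset": [0.55, -0.01, 0], "yaw": 0, "claw": 1}
    - {"offset": [0.8, -0.02, 0], "yaw": 0, "claw": 1}
    - {"offset": [1, -0.02, 0], "yaw": 0, "claw": 1}

```text
time: 10.38
ee_pos: [0.4541, 0.0026, 0.2536]
tcp_rot: [-179.9, -0.0, 86.4]
wrist_force: [0.7, 0.2, -5.8]
opening: 0.0275
grasp_force: 50.2
```

```bash
python3 - <<'E'
from h import *
o=get_obs(); print(o['time'],o['ee_pos'],o['tcp_rot'],o['wrist_force'])
specs('top');specs('side')
E
```

```text
10.375 [0.45405661 0.00262897 0.25358411] [-1.79936727e+02 -1.10701623e-02  8.64288647e+01] [ 0.68774232  0.17984479 -5.83987298]
top (420, 560, 3)
344 ztop 0.0671 top (array([462.8, 137.7]), array([29.5, 50.6]), 80.5) all (array([463.1, 136.9]), array([50. , 52.6]))
55 ztop 0.0882 top (array([ 446.8, -117.8]), array([ 6. , 19.1]), 173.6) all (array([ 448.3, -117.8]), array([ 8.9, 52.3]))
341 ztop 0.0575 top (array([427.8, 255. ]), array([31.1, 50.1]), 98.5) all (array([429.5, 255.4]), array([50.2, 52.7]))
side (420, 560, 3)
549 ztop 0.1098 top (array([443. , -40.5]), array([13.4, 75.4]), 176.7) all (array([438.7, -75.9]), array([78.3, 91.6]))
177 ztop 0.1163 top (array([454.5,  52.3]), array([11.2, 13.1]), 6.1) all (array([454.8,  49.3]), array([15.7, 85.9]))
446 ztop 0.0648 top (array([456.4, 139.2]), array([33.6, 50.2]), 70.2) all (array([458. , 138.8]), array([50.7, 54. ]))
462 ztop 0.0549 top (array([425.3, 257.2]), array([26.8, 53.1]), 101.7) all (array([425.9, 256.6]), array([52.1, 53.3]))
```

Emit:
servo_tool:
  rows:
    - {"offset": [0.1, 0, 0], "yaw": 0, "claw": 1}
    - {"offset": [0.3, 0, 0], "yaw": 0, "claw": 1}
    - {"offset": [0.55, 0, 0], "yaw": 0.02, "claw": 1}
    - {"offset": [0.8, 0, 0], "yaw": 0.05, "claw": 1}
    - {"offset": [1, 0, 0], "yaw": 0.08, "claw": 1}
    - {"offset": [1, 0, 0], "yaw": 0.08, "claw": 1}

```text
time: 11.22
ee_pos: [0.4607, 0.102, 0.2539]
tcp_rot: [-180.0, 0.0, 72.0]
wrist_force: [-0.3, -0.5, -5.1]
opening: 0.0272
grasp_force: 50.2
```

```bash
cat >> h.py <<'E'
def go(x,y,z=None):
    o=get_obs(); e=o['ee_pos']; w=np.radians(o['tcp_rot'][2]); c,s=np.cos(w),np.sin(w)
    d=np.array([x-e[0],y-e[1]]); print('t',o['time'],'at',e.round(4),'rot',np.round(o['tcp_rot'],2),'F',o['wrist_force'].round(1),'offset',[round(10*(c*d[0]+s*d[1]),3),round(10*(s*d[0]-c*d[1]),3),None if z is None else round(10*(e[2]-z),3)])
E
python3 -c "
from h import *
go(.461,.138,.1548)"
```

```text
t 11.225 at [0.4607 0.102  0.2539] rot [-1.7997e+02  1.0000e-02  7.2050e+01] F [-0.3 -0.5 -5.1] offset [np.float64(0.344), np.float64(-0.108), np.float64(0.991)]
```

Emit:
servo_tool:
  rows:
    - {"offset": [0.15, -0.05, 0], "yaw": 0, "claw": 1}
    - {"offset": [0.34, -0.11, 0], "yaw": 0, "claw": 1}
    - {"offset": [0.34, -0.11, 0], "yaw": 0, "claw": 1}
    - {"offset": [0.34, -0.11, 0.15], "yaw": 0, "claw": 1}
    - {"offset": [0.34, -0.11, 0.35], "yaw": 0, "claw": 1}
    - {"offset": [0.34, -0.11, 0.55], "yaw": 0, "claw": 1}
    - {"offset": [0.34, -0.11, 0.75], "yaw": 0, "claw": 1}
    - {"offset": [0.34, -0.11, 0.88], "yaw": 0, "claw": 1}
    - {"offset": [0.34, -0.11, 0.93], "yaw": 0, "claw": 1}
    - {"offset": [0.34, -0.11, 0.95], "yaw": 0, "claw": 1}
    - {"offset": [0.34, -0.11, 0.95], "yaw": 0, "claw": 1}

```text
time: 12.6
ee_pos: [0.461, 0.1367, 0.1598]
tcp_rot: [180.0, -0.0, 72.0]
wrist_force: [-0.6, -0.1, -4.5]
opening: 0.0277
grasp_force: 50.3
```

```bash
python3 - <<'E'
from h import *
go(.461,.138,.1548)
im,p=camera('side');cv2.imwrite('pics/s3.png',cv2.resize(im[180:360,160:400,::-1],None,fx=3,fy=3))
E
```

```text
t 12.6 at [0.461  0.1367 0.1598] rot [ 1.7997e+02 -2.0000e-02  7.2000e+01] F [-0.6 -0.1 -4.5] offset [np.float64(0.012), np.float64(-0.004), np.float64(0.05)]
```

View pics/s3.png

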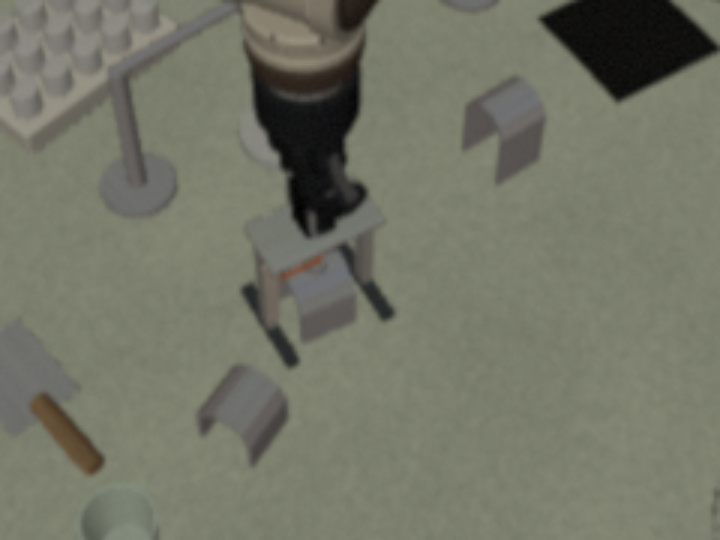

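Gauge is centred over the 64 mm bend (crop px 325,290); the 54 bend (245,410) and 84 bend (505,120) are clear of it.

Emit:
servo_tool:
  rows:
    - {"offset": [0, 0, 0.02], "yaw": 0, "claw": 1}
    - {"offset": [0, 0, 0.035], "yaw": 0, "claw": 1}
    - {"offset": [0, 0, 0.05], "yaw": 0, "claw": 1}
    - {"offset": [0, 0, 0.05], "yaw": 0, "claw": 1}
    - {"offset": [0, 0, 0.05], "yaw": 0, "claw": 1}
    - {"offset": [0, 0, 0.05], "yaw": 0, "claw": 1}
    - {"offset": [0, 0, 0.05], "yaw": 0, "claw": 1}
    - {"offset": [0, 0, 0.05], "yaw": 0, "claw": 1}
    - {"offset": [0, 0, 0.05], "yaw": 0, "claw": 1}
    - {"offset": [0, 0, 0.05], "yaw": 0, "claw": 1}
    - {"offset": [0, 0, 0.05], "yaw": 0, "claw": 1}
    - {"offset": [0, 0, 0.05], "yaw": 0, "claw": 1}

```text
time: 14.15
ee_pos: [0.461, 0.1368, 0.1548]
tcp_rot: [180.0, -0.0, 72.0]
wrist_force: [-0.4, -0.1, 5.7]
opening: 0.0275
grasp_force: 51.7
```

Emit:
servo_tool:
  rows:
    - {"offset": [0, 0, -0.1], "yaw": 0, "claw": 1}
    - {"offset": [0, 0, -0.3], "yaw": 0, "claw": 1}
    - {"offset": [0, 0, -0.55], "yaw": 0, "claw": 1}
    - {"offset": [0, 0, -0.8], "yaw": 0, "claw": 1}
    - {"offset": [0, 0, -0.95], "yaw": 0, "claw": 1}
    - {"offset": [0, 0, -1], "yaw": 0, "claw": 1}
    - {"offset": [0, 0, -1], "yaw": 0, "claw": 1}

```text
time: 15.02
ee_pos: [0.4607, 0.1367, 0.2537]
tcp_rot: [-180.0, 0.0, 72.0]
wrist_force: [0.8, 1.2, -5.9]
opening: 0.0275
grasp_force: 50.3
```

Emit:
servo_tool:
  rows:
    - {"offset": [0.1, -0.05, 0], "yaw": -0.02, "claw": 1}
    - {"offset": [0.25, -0.15, 0], "yaw": -0.05, "claw": 1}
    - {"offset": [0.45, -0.3, 0], "yaw": -0.08, "claw": 1}
    - {"offset": [0.65, -0.45, 0], "yaw": -0.11, "claw": 1}
    - {"offset": [0.85, -0.58, 0], "yaw": -0.14, "claw": 1}
    - {"offset": [1, -0.68, 0], "yaw": -0.155, "claw": 1}
    - {"offset": [1, -0.68, 0], "yaw": -0.155, "claw": 1}
    - {"offset": [1, -0.68, 0], "yaw": -0.155, "claw": 1}

```text
time: 16.02
ee_pos: [0.427, 0.2525, 0.254]
tcp_rot: [-180.0, 0.0, 99.8]
wrist_force: [-0.2, -0.3, -6.8]
opening: 0.0274
grasp_force: 50.2
```

```bash
python3 - <<'E'
from h import *
go(.4275,.256,.1598)
im,p=specs('side')
im,p=specs('top')
E
```

```text
t 16.025 at [0.427  0.2525 0.254 ] rot [-1.7997e+02  3.0000e-02  9.9840e+01] F [-0.2 -0.3 -6.8] offset [np.float64(0.034), np.float64(0.011), np.float64(0.942)]
side (420, 560, 3)
461 ztop 0.0844 top (array([447.7, -95.8]), array([29.4, 52. ]), 79.0) all (array([447., -96.]), array([53.5, 55.9]))
574 ztop 0.1099 top (array([421.5, 206.4]), array([12.6, 60. ]), 11.6) all (array([441.7, 163.6]), array([ 61.8, 118.5]))
562 ztop 0.1101 top (array([418.4, 296.6]), array([13.1, 84.8]), 9.7) all (array([423.1, 266.9]), array([73.4, 85.6]))
top (420, 560, 3)
344 ztop 0.0672 top (array([459.5, 138.1]), array([31.9, 49.7]), 68.4) all (array([462.7, 137.2]), array([50.5, 51.8]))
118 ztop 0.1148 top (array([437.7, 205.9]), array([10.9, 84.1]), 9.0) all (array([437.6, 206.4]), array([12.2, 84.2]))
376 ztop 0.0872 top (array([451.3, -97.4]), array([28.4, 49.5]), 76.9) all (array([452.1, -97.3]), array([50. , 53.6]))
```

Emit:
servo_tool:
  rows:
    - {"offset": [0.03, 0.01, 0], "yaw": 0, "claw": 1}
    - {"offset": [0.03, 0.01, 0.15], "yaw": 0, "claw": 1}
    - {"offset": [0.03, 0.01, 0.35], "yaw": 0, "claw": 1}
    - {"offset": [0.03, 0.01, 0.35], "yaw": 0, "claw": 1}

```text
time: 16.62
ee_pos: [0.4267, 0.2554, 0.217]
tcp_rot: [-179.8, 0.1, 99.9]
wrist_force: [-0.8, 0.3, -6.1]
opening: 0.0273
grasp_force: 50.5
```

```bash
python3 - <<'E'
from h import *
go(.4275,.256,.1598)
im,p=camera('side');cv2.imwrite('pics/s4.png',cv2.resize(im[220:400,120:360,::-1],None,fx=3,fy=3))
E
```

```text
t 16.625 at [0.4267 0.2554 0.217 ] rot [-1.7981e+02  8.0000e-02  9.9890e+01] F [-0.8  0.3 -6.1] offset [np.float64(0.005), np.float64(0.009), np.float64(0.572)]
```

View pics/s4.png

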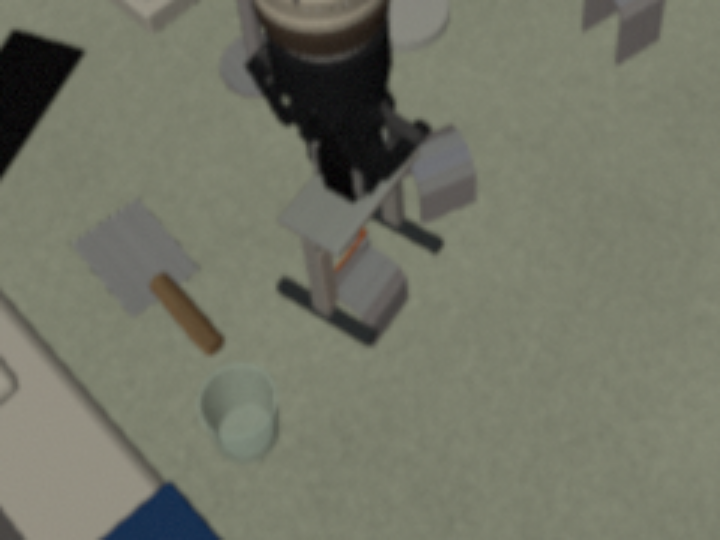

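The 54 bend (crop px 370,290) is still in place between the hovering gauge's foot bars (330,310 and 410,225). Lowering on.

Emit:
servo_tool:
  rows:
    - {"offset": [0, 0.01, 0.15], "yaw": 0, "claw": 1}
    - {"offset": [0, 0.01, 0.35], "yaw": 0, "claw": 1}
    - {"offset": [0, 0.01, 0.5], "yaw": 0, "claw": 1}
    - {"offset": [0, 0.01, 0.57], "yaw": 0, "claw": 1}
    - {"offset": [0, 0.01, 0.57], "yaw": 0, "claw": 1}

```text
time: 17.3
ee_pos: [0.4284, 0.2561, 0.1621]
tcp_rot: [-180.0, 0.0, 99.9]
wrist_force: [-1.2, 0.2, -4.1]
opening: 0.0271
grasp_force: 50.8
```

Emit:
servo_tool:
  rows:
    - {"offset": [0, 0, 0.02], "yaw": 0, "claw": 1}
    - {"offset": [0, 0, 0.035], "yaw": 0, "claw": 1}
    - {"offset": [0, 0, 0.048], "yaw": 0, "claw": 1}
    - {"offset": [0, 0, 0.048], "yaw": 0, "claw": 1}
    - {"offset": [0, 0, 0.048], "yaw": 0, "claw": 1}
    - {"offset": [0, 0, 0.048], "yaw": 0, "claw": 1}
    - {"offset": [0, 0, 0.048], "yaw": 0, "claw": 1}
    - {"offset": [0, 0, 0.048], "yaw": 0, "claw": 1}
    - {"offset": [0, 0, 0.048], "yaw": 0, "claw": 1}
    - {"offset": [0, 0, 0.048], "yaw": 0, "claw": 1}
    - {"offset": [0, 0, 0.048], "yaw": 0, "claw": 1}
    - {"offset": [0, 0, 0.048], "yaw": 0, "claw": 1}

```text
time: 18.8
ee_pos: [0.4285, 0.2561, 0.1575]
tcp_rot: [180.0, -0.0, 99.9]
wrist_force: [-0.4, -0.5, -4.9]
opening: 0.0274
grasp_force: 50.7
```

```bash
python3 - <<'E'
from h import *
go(.4275,.256,.1548)
im,p=camera('side');cv2.imwrite('pics/s5.png',cv2.resize(im[220:400,120:360,::-1],None,fx=3,fy=3))
E
```

```text
t 18.8 at [0.4285 0.2561 0.1575] rot [180.   -0.   99.9] F [-0.4 -0.5 -4.9] offset [np.float64(0.0), np.float64(-0.01), np.float64(0.027)]
```

View pics/s5.png

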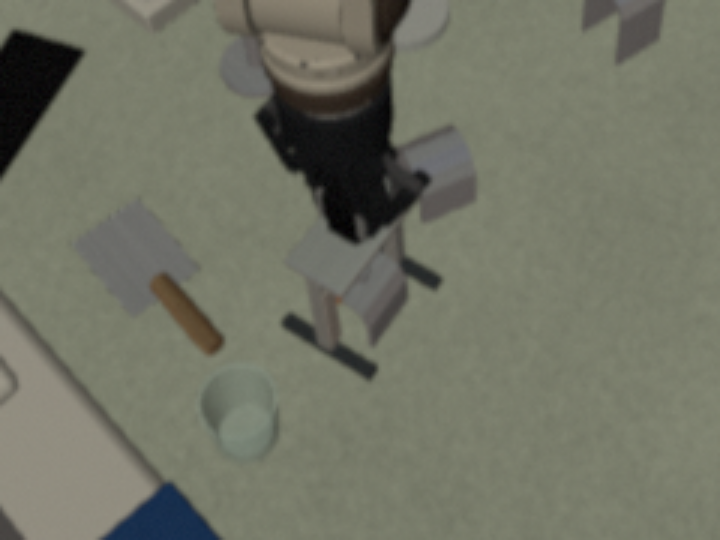

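Gauge over the 54 bend, still about 2.7 mm off the bench; finishing.

Emit:
servo_tool:
  rows:
    - {"offset": [0, 0, 0.015], "yaw": 0, "claw": 1}
    - {"offset": [0, 0, 0.03], "yaw": 0, "claw": 1}
    - {"offset": [0, 0, 0.03], "yaw": 0, "claw": 1}
    - {"offset": [0, 0, 0.03], "yaw": 0, "claw": 1}
    - {"offset": [0, 0, 0.03], "yaw": 0, "claw": 1}
    - {"offset": [0, 0, 0.03], "yaw": 0, "claw": 1}
    - {"offset": [0, 0, 0.03], "yaw": 0, "claw": 1}
    - {"offset": [0, 0, 0.03], "yaw": 0, "claw": 1}
    - {"offset": [0, 0, 0.03], "yaw": 0, "claw": 1}
    - {"offset": [0, 0, 0.03], "yaw": 0, "claw": 1}
    - {"offset": [0, 0, 0.03], "yaw": 0, "claw": 1}
    - {"offset": [0, 0, 0.03], "yaw": 0, "claw": 1}

```text
time: 20.35
ee_pos: [0.4285, 0.2562, 0.1548]
tcp_rot: [180.0, -0.0, 99.9]
wrist_force: [-1.7, -1.4, 5.6]
opening: 0.0274
grasp_force: 51.9
```

Emit:
servo_tool:
  rows:
    - {"offset": [0, 0, -0.1], "yaw": 0, "claw": 1}
    - {"offset": [0, 0, -0.3], "yaw": 0, "claw": 1}
    - {"offset": [0, 0, -0.55], "yaw": 0, "claw": 1}
    - {"offset": [0, 0, -0.8], "yaw": 0, "claw": 1}
    - {"offset": [0, 0, -0.95], "yaw": 0, "claw": 1}
    - {"offset": [0, 0, -1], "yaw": 0, "claw": 1}
    - {"offset": [0, 0, -1], "yaw": 0, "claw": 1}

```text
time: 21.22
ee_pos: [0.4284, 0.2561, 0.2539]
tcp_rot: [-180.0, 0.0, 99.9]
wrist_force: [-0.4, 0.9, -6.8]
opening: 0.0273
grasp_force: 50.6
```

Emit:
servo_tool:
  rows:
    - {"offset": [-0.1, -0.02, 0], "yaw": 0.02, "claw": 1}
    - {"offset": [-0.3, -0.05, 0], "yaw": 0.04, "claw": 1}
    - {"offset": [-0.55, -0.08, 0], "yaw": 0.06, "claw": 1}
    - {"offset": [-0.8, -0.12, 0], "yaw": 0.077, "claw": 1}
    - {"offset": [-1, -0.14, 0], "yaw": 0.077, "claw": 1}

```text
time: 21.85
ee_pos: [0.4315, 0.1534, 0.254]
tcp_rot: [-180.0, 0.0, 85.9]
wrist_force: [0.1, -0.2, -6.3]
opening: 0.0272
grasp_force: 50.6
```

Emit:
servo_tool:
  rows:
    - {"offset": [-0.25, 0.03, 0], "yaw": 0, "claw": 1}
    - {"offset": [-0.5, 0.06, 0], "yaw": 0, "claw": 1}
    - {"offset": [-0.75, 0.08, 0], "yaw": 0, "claw": 1}
    - {"offset": [-1, 0.11, 0], "yaw": 0, "claw": 1}

```text
time: 22.35
ee_pos: [0.4354, 0.0531, 0.254]
tcp_rot: [-180.0, 0.0, 85.9]
wrist_force: [0.2, 0.4, -6.1]
opening: 0.0277
grasp_force: 50.6
```

Emit:
servo_tool:
  rows:
    - {"offset": [-0.25, 0.03, 0], "yaw": 0, "claw": 1}
    - {"offset": [-0.5, 0.06, 0], "yaw": 0, "claw": 1}
    - {"offset": [-0.75, 0.08, 0], "yaw": 0, "claw": 1}
    - {"offset": [-1, 0.11, 0], "yaw": 0, "claw": 1}

```text
time: 22.85
ee_pos: [0.4393, -0.0474, 0.254]
tcp_rot: [-180.0, 0.0, 85.9]
wrist_force: [-0.7, -0.2, -5.7]
opening: 0.0273
grasp_force: 50.6
```

Emit:
servo_tool:
  rows:
    - {"offset": [-0.25, 0.03, 0], "yaw": 0, "claw": 1}
    - {"offset": [-0.5, 0.06, 0], "yaw": 0, "claw": 1}
    - {"offset": [-0.75, 0.08, 0], "yaw": 0, "claw": 1}
    - {"offset": [-1, 0.11, 0], "yaw": 0, "claw": 1}

```text
time: 23.35
ee_pos: [0.4432, -0.1478, 0.254]
tcp_rot: [-180.0, 0.0, 85.9]
wrist_force: [-0.2, 0.4, -6.4]
opening: 0.0276
grasp_force: 50.6
```

Emit:
servo_tool:
  rows:
    - {"offset": [-0.25, 0.03, 0], "yaw": 0, "claw": 1}
    - {"offset": [-0.5, 0.06, 0], "yaw": 0, "claw": 1}
    - {"offset": [-0.7, 0.08, 0], "yaw": 0, "claw": 1}
    - {"offset": [-0.8, 0.09, 0], "yaw": 0, "claw": 1}
    - {"offset": [-0.8, 0.09, 0], "yaw": 0, "claw": 1}

```text
time: 23.98
ee_pos: [0.4473, -0.2271, 0.2543]
tcp_rot: [-180.0, -0.0, 86.0]
wrist_force: [0.1, -0.1, -5.7]
opening: 0.0274
grasp_force: 50.6
```

```bash
python3 - <<'E'
from h import *
for n in('top','side'):
    im,p=specs(n)
    m=(im.max(2)<40)&(np.abs(p[...,2]-.004)<.006)&(p[...,0]<.55)&(p[...,1]<-.15)&(p[...,1]>-.45)&(p[...,0]>.3)
    print('mat',rect(p[m]),m.sum(),p[m].mean(0))
go(.4485,-.299,.1588)
E
```

```text
top (420, 560, 3)
123 ztop 0.1151 top (array([ 452.3, -181.7]), array([10.6, 83.1]), 175.9) all (array([ 452.7, -183. ]), array([12.5, 84.6]))
347 ztop 0.0669 top (array([463.6, 136.7]), array([35.8, 49.3]), 67.9) all (array([462.9, 137.3]), array([50.1, 52.7]))
374 ztop 0.0869 top (array([453.2, -96.7]), array([34. , 47.9]), 79.7) all (array([452.6, -97.5]), array([50.3, 53.1]))
340 ztop 0.0579 top (array([431.6, 256.8]), array([35.9, 49.7]), 110.1) all (array([429.7, 255.1]), array([50.6, 52.7]))
mat (array([ 466.5, -251. ]), array([ 14.9, 115.9]), 163.9) 55 [ 0.44442695 -0.24282487  0.00388024]
side (420, 560, 3)
157 ztop 0.1144 top (array([ 450. , -179.6]), array([ 8.9, 75.2]), 0.5) all (array([ 449. , -180.2]), array([17. , 86.5]))
458 ztop 0.0842 top (array([447.7, -95.3]), array([31.9, 51.6]), 74.5) all (array([446.9, -95.8]), array([53. , 53.5]))
443 ztop 0.0642 top (array([456.3, 139.6]), array([33.7, 50.1]), 68.5) all (array([459.5, 138. ]), array([50.9, 55.5]))
460 ztop 0.0554 top (array([422.8, 256.4]), array([31.6, 49.5]), 95.3) all (array([426.5, 255.8]), array([52.4, 53.8]))
mat (array([ 449.9, -299.5]), array([126.6, 127.6]), 73.8) 1011 [ 0.43946068 -0.29828339  0.00260717]
t 24.075 at [ 0.4474 -0.2263  0.2545] rot [-1.7999e+02 -2.0000e-02  8.6050e+01] F [ 0.3  0.8 -5.5] offset [np.float64(-0.724), np.float64(0.061), np.float64(0.957)]
```

Emit:
servo_tool:
  rows:
    - {"offset": [-0.2, 0.02, 0], "yaw": 0, "claw": 1}
    - {"offset": [-0.45, 0.05, 0], "yaw": 0, "claw": 1}
    - {"offset": [-0.65, 0.07, 0], "yaw": 0, "claw": 1}
    - {"offset": [-0.72, 0.075, 0], "yaw": 0, "claw": 1}
    - {"offset": [-0.72, 0.075, 0], "yaw": 0, "claw": 1}
    - {"offset": [-0.72, 0.075, 0.2], "yaw": 0, "claw": 1}
    - {"offset": [-0.72, 0.075, 0.45], "yaw": 0, "claw": 1}
    - {"offset": [-0.72, 0.075, 0.7], "yaw": 0, "claw": 1}
    - {"offset": [-0.72, 0.075, 0.88], "yaw": 0, "claw": 1}
    - {"offset": [-0.72, 0.075, 0.93], "yaw": 0, "claw": 1}
    - {"offset": [-0.72, 0.075, 0.95], "yaw": 0, "claw": 1}
    - {"offset": [-0.72, 0.075, 0.95], "yaw": 0, "claw": 1}

```text
time: 25.58
ee_pos: [0.4503, -0.2993, 0.1603]
tcp_rot: [179.9, 0.0, 86.0]
wrist_force: [0.5, -0.8, -5.2]
opening: 0.0272
grasp_force: 50.6
```

```bash
python3 -c "
from h import *
go(.450,-.299,.1588)"
```

```text
t 25.575 at [ 0.4503 -0.2993  0.1603] rot [1.7994e+02 3.0000e-02 8.6040e+01] F [ 0.5 -0.8 -5.2] offset [np.float64(0.002), np.float64(-0.003), np.float64(0.015)]
```

Emit:
servo_tool:
  rows:
    - {"offset": [0, 0, 0.01], "yaw": 0, "claw": 1}
    - {"offset": [0, 0, 0.018], "yaw": 0, "claw": 1}
    - {"offset": [0, 0, 0.018], "yaw": 0, "claw": 0.9}
    - {"offset": [0, 0, 0.018], "yaw": 0, "claw": 0.5}
    - {"offset": [0, 0, 0.018], "yaw": 0, "claw": 0}
    - {"offset": [0, 0, 0.018], "yaw": 0, "claw": 0}
    - {"offset": [0, 0, 0.018], "yaw": 0, "claw": 0}
    - {"offset": [0, 0, -0.1], "yaw": 0, "claw": 0}
    - {"offset": [0, 0, -0.4], "yaw": 0, "claw": 0}
    - {"offset": [0, 0, -0.8], "yaw": 0, "claw": 0}
    - {"offset": [0, 0, -0.95], "yaw": 0, "claw": 0}
    - {"offset": [0, 0, -0.95], "yaw": 0, "claw": 0}

```text
time: 27.08
ee_pos: [0.4504, -0.2994, 0.2555]
tcp_rot: [179.9, 0.1, 86.0]
wrist_force: [0.0, -0.7, -0.7]
opening: 0.0851
grasp_force: 0.0
```

Emit:
servo_tool:
  rows:
    - {"offset": [0.3, -0.02, 0], "yaw": 0, "claw": 0}
    - {"offset": [0.6, -0.04, 0], "yaw": 0, "claw": 0}
    - {"offset": [1, -0.07, 0], "yaw": 0, "claw": 0}

```text
time: 27.45
ee_pos: [0.4495, -0.1981, 0.2526]
tcp_rot: [-179.9, -0.0, 86.0]
wrist_force: [-0.7, 0.3, 0.8]
opening: 0.0855
grasp_force: 0.0
```

Emit:
servo_tool:
  rows:
    - {"offset": [0.3, -0.02, 0], "yaw": 0, "claw": 0}
    - {"offset": [0.6, -0.04, 0.2], "yaw": 0, "claw": 0}
    - {"offset": [1, -0.07, 0.4], "yaw": 0.022, "claw": 0}
    - {"offset": [1, -0.07, 0.5], "yaw": 0.022, "claw": 0}
    - {"offset": [1, -0.07, 0.5], "yaw": 0.022, "claw": 0}

```text
time: 28.08
ee_pos: [0.4493, -0.0987, 0.2031]
tcp_rot: [-179.9, 0.0, 82.2]
wrist_force: [-0.0, 0.2, -0.6]
opening: 0.0855
grasp_force: 0.0
```

```bash
python3 - <<'E'
from h import *
for n in('top','side'):
    im,p=specs(n); cv2.imwrite(f'pics/{n}6.png',im[...,::-1])
    bx=(p[...,0]>.38)&(p[...,0]<.52)&(p[...,1]<-.22)&(p[...,1]>-.4)
    P=p[bx&(p[...,2]>.16)&(p[...,2]<.185)]; print('grip',rect(P),len(P))
    m=(im.max(2)<40)&(np.abs(p[...,2]-.004)<.006)&(p[...,0]<.55)&(p[...,1]<-.15)&(p[...,1]>-.45)&(p[...,0]>.3)
    print('mat',rect(p[m]),m.sum())
go(.4498,-.0967,.05)
E
```

```text
top (420, 560, 3)
345 ztop 0.0672 top (array([460.9, 138.3]), array([34.9, 48.7]), 70.2) all (array([462.6, 137.2]), array([50.1, 51.9]))
340 ztop 0.0574 top (array([430.1, 254. ]), array([26.8, 48.5]), 95.9) all (array([429.5, 255.3]), array([50.8, 52.4]))
grip (array([ 452.9, -300.5]), array([28.4, 28.8]), 177.3) 135
mat (array([ 447.7, -316.2]), array([ 87.7, 120.6]), 164.2) 468
side (420, 560, 3)
460 ztop 0.0841 top (array([447.8, -95.4]), array([32.1, 51.8]), 73.9) all (array([447.5, -95.1]), array([54. , 54.6]))
446 ztop 0.0651 top (array([457.3, 139.6]), array([27.2, 51.5]), 70.2) all (array([458.5, 138.8]), array([51.3, 56.2]))
464 ztop 0.0552 top (array([424.1, 256.4]), array([29.7, 51. ]), 96.1) all (array([426.2, 256.4]), array([51.2, 53.6]))
grip (array([ 448. , -299.5]), array([29. , 34.1]), 89.6) 103
mat (array([ 448.4, -300. ]), array([124.4, 127.2]), 72.5) 705
t 28.175 at [ 0.4498 -0.0993  0.2045] rot [-1.7999e+02  1.0000e-02  8.2060e+01] F [-0.1 -0.5  0. ] offset [np.float64(0.026), np.float64(-0.004), np.float64(1.545)]
```

View pics/side6.png

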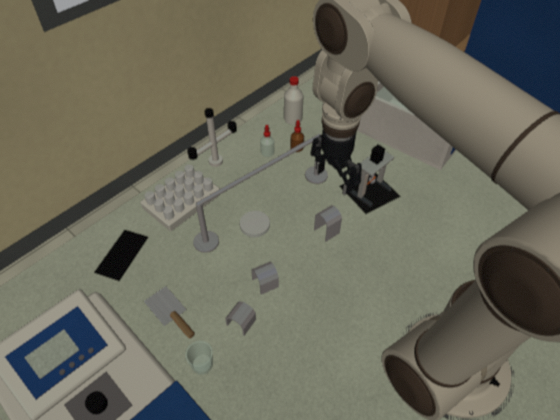

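The gauge stands upright on its mat (375,170), the bends remain at (328,222), (265,277), (240,317). Descending on the 84.

Emit:
servo_tool:
  rows:
    - {"offset": [0.03, 0, 0.3], "yaw": 0, "claw": 0}
    - {"offset": [0.03, 0, 0.6], "yaw": 0, "claw": 0}
    - {"offset": [0.03, 0, 0.9], "yaw": 0, "claw": 0}
    - {"offset": [0.03, 0, 1], "yaw": 0, "claw": 0}

```text
time: 28.68
ee_pos: [0.4497, -0.0963, 0.1034]
tcp_rot: [-179.9, -0.0, 82.0]
wrist_force: [-0.5, 0.2, -0.1]
opening: 0.0853
grasp_force: 0.0
```

Emit:
servo_tool:
  rows:
    - {"offset": [0, 0, 0.2], "yaw": 0, "claw": 0}
    - {"offset": [0, 0, 0.4], "yaw": 0, "claw": 0}
    - {"offset": [0, 0, 0.54], "yaw": 0, "claw": 0}
    - {"offset": [0, 0, 0.54], "yaw": 0, "claw": 0.1}
    - {"offset": [0, 0, 0.54], "yaw": 0, "claw": 0.25}
    - {"offset": [0, 0, 0.54], "yaw": 0, "claw": 0.4}
    - {"offset": [0, 0, 0.54], "yaw": 0, "claw": 0.6}
    - {"offset": [0, 0, 0.54], "yaw": 0, "claw": 1}
    - {"offset": [0, 0, 0.54], "yaw": 0, "claw": 1}
    - {"offset": [0, 0, 0.54], "yaw": 0, "claw": 1}
    - {"offset": [0, 0, 0.54], "yaw": 0, "claw": 1}
  squeeze: 40

```text
time: 30.05
ee_pos: [0.4509, -0.0958, 0.0516]
tcp_rot: [179.9, 0.0, 82.1]
wrist_force: [-1.4, -0.9, 5.3]
opening: 0.0518
grasp_force: 41.3
```

Emit:
servo_tool:
  rows:
    - {"offset": [0, 0, -0.1], "yaw": 0, "claw": 1}
    - {"offset": [0, 0, -0.3], "yaw": 0, "claw": 1}
    - {"offset": [0, 0, -0.55], "yaw": 0, "claw": 1}
    - {"offset": [0, 0, -0.8], "yaw": 0, "claw": 1}
    - {"offset": [0, 0, -1], "yaw": 0, "claw": 1}
  squeeze: 50

```text
time: 30.68
ee_pos: [0.4503, -0.0956, 0.152]
tcp_rot: [180.0, -0.0, 82.1]
wrist_force: [0.7, -0.2, -2.3]
opening: 0.0518
grasp_force: 51.8
```

Emit:
servo_tool:
  rows:
    - {"offset": [0, 0, -0.3], "yaw": 0, "claw": 1}
    - {"offset": [0, 0, -0.6], "yaw": 0, "claw": 1}
    - {"offset": [0, 0, -0.85], "yaw": 0, "claw": 1}
    - {"offset": [0, 0, -0.98], "yaw": 0, "claw": 1}
    - {"offset": [0, 0, -0.98], "yaw": 0, "claw": 1}
    - {"offset": [0, 0, -0.98], "yaw": 0, "claw": 1}

```text
time: 31.42
ee_pos: [0.45, -0.0956, 0.2474]
tcp_rot: [-179.9, -0.0, 82.1]
wrist_force: [0.8, -0.8, -3.1]
opening: 0.0517
grasp_force: 52.0
```

Emit:
servo_tool:
  rows:
    - {"offset": [-0.03, 0.15, 0], "yaw": 0, "claw": 1}
    - {"offset": [-0.08, 0.4, 0], "yaw": 0, "claw": 1}
    - {"offset": [-0.12, 0.65, 0], "yaw": 0, "claw": 1}
    - {"offset": [-0.17, 0.9, 0], "yaw": 0, "claw": 1}

```text
time: 31.92
ee_pos: [0.5384, -0.1254, 0.2474]
tcp_rot: [-179.9, -0.0, 82.1]
wrist_force: [0.7, -0.1, -1.8]
opening: 0.0521
grasp_force: 52.0
```

Emit:
servo_tool:
  rows:
    - {"offset": [-0.05, 0.25, 0], "yaw": 0, "claw": 1}
    - {"offset": [-0.1, 0.5, 0], "yaw": 0, "claw": 1}
    - {"offset": [-0.15, 0.75, 0], "yaw": 0, "claw": 1}
    - {"offset": [-0.17, 0.85, 0], "yaw": 0, "claw": 1}
    - {"offset": [-0.17, 0.85, 0], "yaw": 0, "claw": 1}
    - {"offset": [-0.17, 0.85, 0], "yaw": 0, "claw": 1}

```text
time: 32.67
ee_pos: [0.6185, -0.1533, 0.2485]
tcp_rot: [-180.0, -0.0, 82.1]
wrist_force: [0.0, -0.5, -1.1]
opening: 0.0521
grasp_force: 52.2
```

```bash
python3 - <<'E'
from h import *
go(.6197,-.153,.1376)
im,p=cloud('side');cv2.imwrite('pics/s7.png',cv2.resize(im[80:260,180:420,::-1],None,fx=3,fy=3))
E
```

```text
t 32.675 at [ 0.6185 -0.1533  0.2485] rot [-1.7998e+02 -1.0000e-02  8.2080e+01] F [ 0.  -0.5 -1.1] offset [np.float64(0.004), np.float64(0.011), np.float64(1.109)]
```

View pics/s7.png

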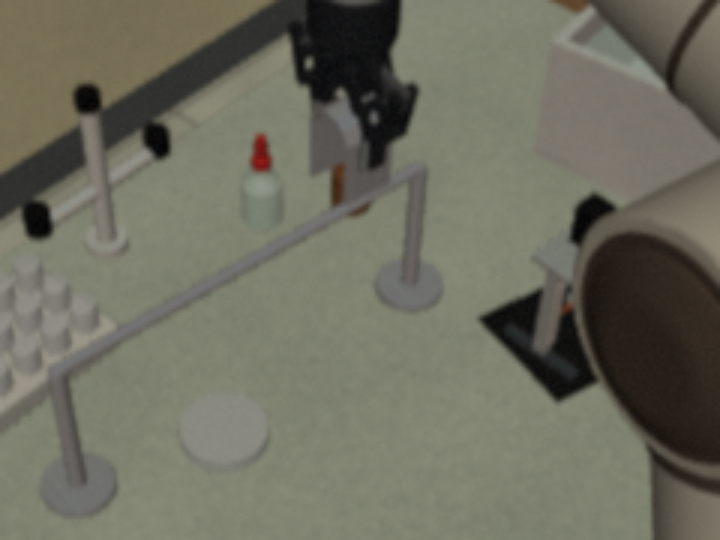

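Emit:
servo_tool:
  rows:
    - {"offset": [0, 0.01, 0.1], "yaw": 0, "claw": 1}
    - {"offset": [0, 0.01, 0.3], "yaw": 0, "claw": 1}
    - {"offset": [0, 0.01, 0.5], "yaw": 0, "claw": 1}
    - {"offset": [0, 0.01, 0.7], "yaw": 0, "claw": 1}
    - {"offset": [0, 0.01, 0.9], "yaw": 0, "claw": 1}
    - {"offset": [0, 0.01, 1], "yaw": 0, "claw": 1}
    - {"offset": [0, 0.01, 1], "yaw": 0, "claw": 1}

```text
time: 33.6
ee_pos: [0.6194, -0.1534, 0.1479]
tcp_rot: [-179.9, -0.0, 82.1]
wrist_force: [0.3, 0.4, -1.9]
opening: 0.0519
grasp_force: 52.2
```

Emit:
servo_tool:
  rows:
    - {"offset": [0, 0, 0.04], "yaw": 0, "claw": 1}
    - {"offset": [0, 0, 0.07], "yaw": 0, "claw": 1}
    - {"offset": [0, 0, 0.09], "yaw": 0, "claw": 1}
    - {"offset": [0, 0, 0.09], "yaw": 0, "claw": 1}

```text
time: 34.1
ee_pos: [0.6199, -0.1536, 0.1394]
tcp_rot: [-180.0, 0.0, 82.1]
wrist_force: [0.1, 1.1, -2.4]
opening: 0.0519
grasp_force: 52.2
```

```bash
python3 - <<'E'
from h import *
go(.6197,-.153,.1376)
im,p=cloud('side');cv2.imwrite('pics/s8.png',cv2.resize(im[80:260,180:420,::-1],None,fx=3,fy=3))
E
```

```text
t 34.1 at [ 0.6199 -0.1536  0.1394] rot [-179.99    0.     82.08] F [ 0.1  1.1 -2.4] offset [np.float64(0.006), np.float64(-0.003), np.float64(0.018)]
```

View pics/s8.png

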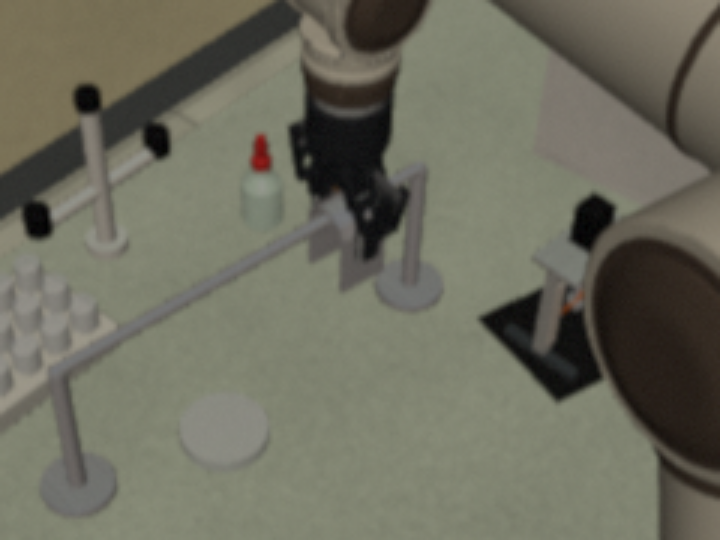

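Emit:
servo_tool:
  rows:
    - {"offset": [0, 0, 0.01], "yaw": 0, "claw": 1}
    - {"offset": [0, 0, 0.018], "yaw": 0, "claw": 1}
    - {"offset": [0, 0, 0.02], "yaw": 0, "claw": 1}
    - {"offset": [0, 0, 0.02], "yaw": 0, "claw": 0.4}
    - {"offset": [0, 0, 0.02], "yaw": 0, "claw": 0.2}
    - {"offset": [0, 0, 0.02], "yaw": 0, "claw": 0}
    - {"offset": [0, 0, 0.02], "yaw": 0, "claw": 0}
    - {"offset": [0, 0, 0.02], "yaw": 0, "claw": 0}
    - {"offset": [0, 0, -0.1], "yaw": 0, "claw": 0}
    - {"offset": [0, 0, -0.4], "yaw": 0, "claw": 0}
    - {"offset": [0, 0, -0.7], "yaw": 0, "claw": 0}
    - {"offset": [0, 0, -0.95], "yaw": 0, "claw": 0}

```text
time: 35.65
ee_pos: [0.62, -0.1536, 0.2368]
tcp_rot: [179.9, 0.0, 82.1]
wrist_force: [0.3, 0.6, 0.8]
opening: 0.0852
grasp_force: 0.0
```

Emit:
servo_tool:
  rows:
    - {"offset": [0.2, -0.2, 0], "yaw": 0, "claw": 0}
    - {"offset": [0.5, -0.4, 0], "yaw": 0, "claw": 0}
    - {"offset": [0.9, -0.7, 0], "yaw": 0, "claw": 0}

```text
time: 36.02
ee_pos: [0.5627, -0.0544, 0.2352]
tcp_rot: [179.9, -0.0, 82.0]
wrist_force: [0.4, 0.2, -0.4]
opening: 0.0853
grasp_force: 0.0
```

Emit:
servo_tool:
  rows:
    - {"offset": [0.3, -0.25, 0], "yaw": 0, "claw": 0}
    - {"offset": [0.6, -0.45, 0], "yaw": 0, "claw": 0}
    - {"offset": [0.9, -0.7, 0], "yaw": 0.02, "claw": 0}
    - {"offset": [0.9, -0.7, 0.1], "yaw": 0.056, "claw": 0}
    - {"offset": [0.9, -0.7, 0.1], "yaw": 0.056, "claw": 0}

```text
time: 36.65
ee_pos: [0.5058, 0.0443, 0.225]
tcp_rot: [180.0, -0.0, 72.1]
wrist_force: [1.1, 0.2, -0.1]
opening: 0.0852
grasp_force: 0.0
```

```bash
python3 - <<'E'
from h import *
im,p=specs('top');specs('side')
im,p=cloud('side');cv2.imwrite('pics/s9.png',cv2.resize(im[80:260,180:420,::-1],None,fx=3,fy=3))
go(.461,.138,.036)
E
```

```text
top (420, 560, 3)
329 ztop 0.0679 top (array([462. , 137.4]), array([29.4, 48.2]), 69.7) all (array([463.2, 137.4]), array([50.3, 52.1]))
335 ztop 0.0575 top (array([427.5, 254.5]), array([35.8, 49.9]), 91.7) all (array([429.5, 255.6]), array([50.9, 51.9]))
side (420, 560, 3)
440 ztop 0.0648 top (array([455.6, 139.9]), array([32.9, 50.1]), 71.6) all (array([458.4, 138.6]), array([52. , 53.2]))
461 ztop 0.0545 top (array([425.4, 256.7]), array([28.3, 50.1]), 98.8) all (array([426.2, 256.3]), array([51.4, 53.2]))
t 36.8 at [0.5063 0.0437 0.2252] rot [ 1.7997e+02 -1.0000e-02  7.2090e+01] F [-0.8  0.3  0.4] offset [np.float64(0.758), np.float64(-0.721), np.float64(1.892)]
```

View pics/s9.png

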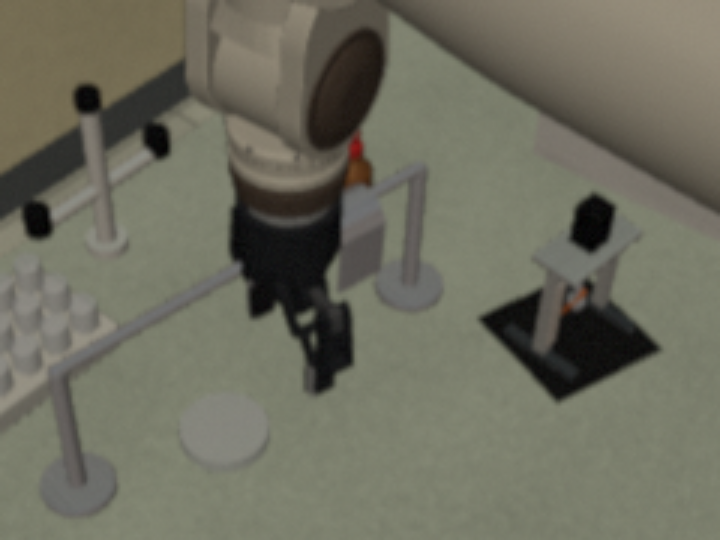

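The 84 hangs astride the bar (360,230); gauge upright on the mat (590,270). On to the 64.

Emit:
servo_tool:
  rows:
    - {"offset": [0.25, -0.24, 0.1], "yaw": 0, "claw": 0}
    - {"offset": [0.5, -0.5, 0.3], "yaw": 0, "claw": 0}
    - {"offset": [0.76, -0.72, 0.5], "yaw": 0, "claw": 0}
    - {"offset": [0.76, -0.72, 0.8], "yaw": 0, "claw": 0}
    - {"offset": [0.76, -0.72, 0.95], "yaw": 0, "claw": 0}
    - {"offset": [0.76, -0.72, 0.95], "yaw": 0, "claw": 0}

```text
time: 37.55
ee_pos: [0.4609, 0.138, 0.129]
tcp_rot: [-179.9, 0.0, 72.0]
wrist_force: [-0.6, -0.2, -0.6]
opening: 0.0856
grasp_force: 0.0
```

Emit:
servo_tool:
  rows:
    - {"offset": [0, 0, 0.3], "yaw": 0, "claw": 0}
    - {"offset": [0, 0, 0.6], "yaw": 0, "claw": 0}
    - {"offset": [0, 0, 0.85], "yaw": 0, "claw": 0}
    - {"offset": [0, 0, 0.93], "yaw": 0, "claw": 0}
    - {"offset": [0, 0, 0.93], "yaw": 0, "claw": 0.1}
    - {"offset": [0, 0, 0.93], "yaw": 0, "claw": 0.25}
    - {"offset": [0, 0, 0.93], "yaw": 0, "claw": 0.4}
    - {"offset": [0, 0, 0.93], "yaw": 0, "claw": 0.6}
    - {"offset": [0, 0, 0.93], "yaw": 0, "claw": 1}
    - {"offset": [0, 0, 0.93], "yaw": 0, "claw": 1}
    - {"offset": [0, 0, 0.93], "yaw": 0, "claw": 1}
    - {"offset": [0, 0, 0.93], "yaw": 0, "claw": 1}
  squeeze: 40

```text
time: 39.05
ee_pos: [0.4618, 0.1387, 0.0379]
tcp_rot: [179.9, -0.1, 72.0]
wrist_force: [-1.0, -1.3, 6.4]
opening: 0.0516
grasp_force: 40.8
```

Emit:
servo_tool:
  rows:
    - {"offset": [0, 0, -0.1], "yaw": 0, "claw": 1}
    - {"offset": [0, 0, -0.3], "yaw": 0, "claw": 1}
    - {"offset": [0, 0, -0.55], "yaw": 0, "claw": 1}
    - {"offset": [0, 0, -0.8], "yaw": 0, "claw": 1}
    - {"offset": [0, 0, -1], "yaw": 0, "claw": 1}
  squeeze: 50

```text
time: 39.67
ee_pos: [0.4612, 0.1386, 0.1383]
tcp_rot: [180.0, -0.0, 72.0]
wrist_force: [0.6, 0.0, -1.6]
opening: 0.0516
grasp_force: 52.1
```

Emit:
servo_tool:
  rows:
    - {"offset": [0, 0, -0.3], "yaw": 0, "claw": 1}
    - {"offset": [0, 0, -0.6], "yaw": 0, "claw": 1}
    - {"offset": [0, 0, -0.85], "yaw": 0, "claw": 1}
    - {"offset": [0, 0, -0.95], "yaw": 0, "claw": 1}
    - {"offset": [0, 0, -0.95], "yaw": 0, "claw": 1}

```text
time: 40.3
ee_pos: [0.4612, 0.1386, 0.2318]
tcp_rot: [180.0, -0.0, 72.0]
wrist_force: [0.2, 0.9, -2.2]
opening: 0.0516
grasp_force: 52.2
```

Emit:
servo_tool:
  rows:
    - {"offset": [-0.08, 0.15, 0], "yaw": 0, "claw": 1}
    - {"offset": [-0.22, 0.4, 0], "yaw": 0, "claw": 1}
    - {"offset": [-0.4, 0.74, 0], "yaw": 0, "claw": 1}

```text
time: 40.67
ee_pos: [0.5197, 0.0765, 0.2305]
tcp_rot: [-179.9, 0.0, 72.0]
wrist_force: [0.8, 0.6, -0.9]
opening: 0.0516
grasp_force: 52.2
```

Emit:
servo_tool:
  rows:
    - {"offset": [-0.15, 0.25, 0], "yaw": -0.01, "claw": 1}
    - {"offset": [-0.3, 0.5, 0], "yaw": -0.03, "claw": 1}
    - {"offset": [-0.4, 0.74, 0], "yaw": -0.053, "claw": 1}
    - {"offset": [-0.4, 0.74, 0], "yaw": -0.053, "claw": 1}

```text
time: 41.18
ee_pos: [0.5779, 0.0148, 0.2295]
tcp_rot: [-179.9, 0.0, 81.4]
wrist_force: [0.2, -0.6, -1.7]
opening: 0.0516
grasp_force: 52.2
```

```bash
python3 - <<'E'
from h import *
go(.636,-.0443,.144)
E
```

```text
t 41.175 at [0.5779 0.0148 0.2295] rot [-1.7986e+02  4.0000e-02  8.1440e+01] F [ 0.2 -0.6 -1.7] offset [np.float64(-0.497), np.float64(0.663), np.float64(0.855)]
```

Emit:
servo_tool:
  rows:
    - {"offset": [-0.15, 0.2, 0], "yaw": 0, "claw": 1}
    - {"offset": [-0.3, 0.42, 0], "yaw": 0, "claw": 1}
    - {"offset": [-0.45, 0.6, 0], "yaw": 0, "claw": 1}
    - {"offset": [-0.5, 0.66, 0], "yaw": 0, "claw": 1}
    - {"offset": [-0.5, 0.66, 0], "yaw": 0, "claw": 1}
    - {"offset": [-0.5, 0.66, 0.1], "yaw": 0, "claw": 1}
    - {"offset": [-0.5, 0.66, 0.3], "yaw": 0, "claw": 1}
    - {"offset": [-0.5, 0.66, 0.5], "yaw": 0, "claw": 1}
    - {"offset": [-0.5, 0.66, 0.68], "yaw": 0, "claw": 1}
    - {"offset": [-0.5, 0.66, 0.78], "yaw": 0, "claw": 1}
    - {"offset": [-0.5, 0.66, 0.83], "yaw": 0, "claw": 1}
    - {"offset": [-0.5, 0.66, 0.83], "yaw": 0, "claw": 1}

```text
time: 42.68
ee_pos: [0.635, -0.0424, 0.1486]
tcp_rot: [180.0, -0.0, 81.5]
wrist_force: [0.0, -0.1, -0.8]
opening: 0.0515
grasp_force: 52.3
```

```bash
python3 - <<'E'
from h import *
im,p=cloud('side');cv2.imwrite('pics/s10.png',cv2.resize(im[80:260,180:420,::-1],None,fx=3,fy=3))
go(.636,-.0443,.144)
E
```

```text
t 42.725 at [ 0.6352 -0.0425  0.149 ] rot [179.96  -0.    81.54] F [-0.8 -1.2 -1.6] offset [np.float64(-0.017), np.float64(0.011), np.float64(0.05)]
```

View pics/s10.png

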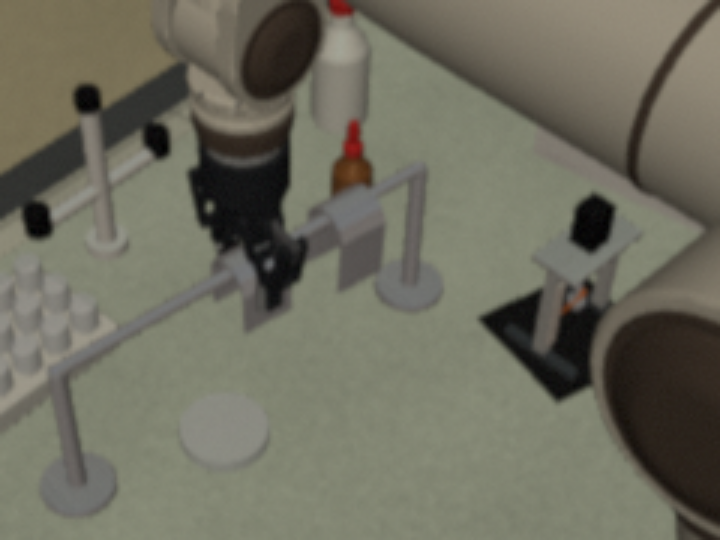

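Emit:
servo_tool:
  rows:
    - {"offset": [0, 0.01, 0.025], "yaw": 0, "claw": 1}
    - {"offset": [0, 0.01, 0.045], "yaw": 0, "claw": 1}
    - {"offset": [0, 0.01, 0.052], "yaw": 0, "claw": 1}
    - {"offset": [0, 0.01, 0.052], "yaw": 0, "claw": 0.4}
    - {"offset": [0, 0.01, 0.052], "yaw": 0, "claw": 0.2}
    - {"offset": [0, 0.01, 0.052], "yaw": 0, "claw": 0}
    - {"offset": [0, 0.01, 0.052], "yaw": 0, "claw": 0}
    - {"offset": [0, 0.01, 0.052], "yaw": 0, "claw": 0}
    - {"offset": [0, 0, -0.1], "yaw": 0, "claw": 0}
    - {"offset": [0, 0, -0.4], "yaw": 0, "claw": 0}
    - {"offset": [0, 0, -0.7], "yaw": 0, "claw": 0}
    - {"offset": [0, 0, -0.85], "yaw": 0, "claw": 0}

```text
time: 44.22
ee_pos: [0.6354, -0.0425, 0.2363]
tcp_rot: [179.8, -0.0, 81.5]
wrist_force: [-0.4, 0.4, -0.2]
opening: 0.0855
grasp_force: 0.0
```

Emit:
servo_tool:
  rows:
    - {"offset": [0.2, -0.2, 0], "yaw": 0, "claw": 0}
    - {"offset": [0.5, -0.45, 0], "yaw": 0, "claw": 0}
    - {"offset": [0.89, -0.83, 0], "yaw": 0, "claw": 0}

```text
time: 44.6
ee_pos: [0.5656, 0.0582, 0.2331]
tcp_rot: [-180.0, 0.0, 81.5]
wrist_force: [0.6, 1.1, -0.6]
opening: 0.0853
grasp_force: 0.0
```

Emit:
servo_tool:
  rows:
    - {"offset": [0.3, -0.28, 0], "yaw": 0, "claw": 0}
    - {"offset": [0.6, -0.55, 0], "yaw": -0.04, "claw": 0}
    - {"offset": [0.89, -0.83, 0.1], "yaw": -0.08, "claw": 0}
    - {"offset": [0.89, -0.83, 0.1], "yaw": -0.097, "claw": 0}
    - {"offset": [0.89, -0.83, 0.1], "yaw": -0.097, "claw": 0}

```text
time: 45.22
ee_pos: [0.4968, 0.1583, 0.2236]
tcp_rot: [180.0, 0.0, 99.0]
wrist_force: [-0.3, 0.2, 0.2]
opening: 0.0856
grasp_force: 0.0
```

```bash
python3 - <<'E'
from h import *
im,p=specs('top');specs('side')
P=p[(p[...,2]>.155)&(p[...,2]<.19)&(p[...,0]>.57)&(p[...,1]<.2)&(p[...,1]>-.3)]
u=np.array([.148,.989]); s=(P[:,:2]-[.6384,-.0458])@u; t=(P[:,:2]-[.6384,-.0458])@[.989,-.148]
print('wide spots on bar s:',np.round(np.sort(s[np.abs(t)>.011]),3)[::6])
go(.4278,.256,.030)
E
```

```text
top (420, 560, 3)
169 ztop 0.0565 top (array([428.5, 267.2]), array([25.4, 30.9]), 5.6) all (array([426.8, 267.5]), array([25.6, 51.2]))
side (420, 560, 3)
462 ztop 0.0547 top (array([426. , 256.3]), array([30.5, 53. ]), 106.9) all (array([425.9, 256.4]), array([51.9, 53.1]))
wide spots on bar s: [-0.132 -0.13  -0.128 -0.127 -0.125 -0.124 -0.122 -0.12  -0.119 -0.117
 -0.116 -0.114 -0.112 -0.111 -0.108 -0.107 -0.105 -0.104 -0.103 -0.101
 -0.1   -0.098 -0.096 -0.095 -0.093 -0.091 -0.09  -0.087 -0.085 -0.083
 -0.082 -0.023 -0.021 -0.019 -0.018 -0.016 -0.015 -0.013 -0.011 -0.009
 -0.007 -0.007 -0.005 -0.004 -0.003 -0.002 -0.001  0.001  0.002  0.003
  0.004  0.006  0.006  0.007  0.009  0.01   0.012  0.013  0.014  0.015
  0.017  0.02   0.022  0.025  0.026]
t 45.325 at [0.4972 0.1578 0.2236] rot [180.     0.    98.91] F [ 0.3 -0.6 -0.5] offset [np.float64(1.077), np.float64(-0.533), np.float64(1.936)]
```

Emit:
servo_tool:
  rows:
    - {"offset": [0.3, -0.15, 0], "yaw": 0, "claw": 0}
    - {"offset": [0.6, -0.3, 0.1], "yaw": 0, "claw": 0}
    - {"offset": [0.9, -0.5, 0.3], "yaw": 0, "claw": 0}
    - {"offset": [1, -0.53, 0.6], "yaw": 0, "claw": 0}
    - {"offset": [1, -0.53, 0.9], "yaw": 0, "claw": 0}
    - {"offset": [1, -0.53, 0.95], "yaw": 0, "claw": 0}

```text
time: 46.08
ee_pos: [0.4284, 0.2477, 0.1268]
tcp_rot: [-179.8, 0.1, 98.9]
wrist_force: [0.1, 0.6, 0.7]
opening: 0.0858
grasp_force: 0.0
```

Emit:
servo_tool:
  rows:
    - {"offset": [0.08, 0, 0.1], "yaw": 0, "claw": 0}
    - {"offset": [0.08, 0, 0.4], "yaw": 0, "claw": 0}
    - {"offset": [0.08, 0, 0.7], "yaw": 0, "claw": 0}
    - {"offset": [0.08, 0, 0.92], "yaw": 0, "claw": 0}
    - {"offset": [0.08, 0, 0.98], "yaw": 0, "claw": 0.1}
    - {"offset": [0.08, 0, 0.98], "yaw": 0, "claw": 0.25}
    - {"offset": [0.08, 0, 0.98], "yaw": 0, "claw": 0.4}
    - {"offset": [0.08, 0, 0.98], "yaw": 0, "claw": 0.6}
    - {"offset": [0.08, 0, 0.98], "yaw": 0, "claw": 1}
    - {"offset": [0.08, 0, 0.98], "yaw": 0, "claw": 1}
    - {"offset": [0.08, 0, 0.98], "yaw": 0, "claw": 1}
    - {"offset": [0.08, 0, 0.98], "yaw": 0, "claw": 1}
  squeeze: 40

```text
time: 47.58
ee_pos: [0.4286, 0.2569, 0.032]
tcp_rot: [179.9, -0.1, 99.0]
wrist_force: [-0.5, 0.6, 6.0]
opening: 0.0512
grasp_force: 42.3
```

Emit:
servo_tool:
  rows:
    - {"offset": [0, 0, -0.1], "yaw": 0, "claw": 1}
    - {"offset": [0, 0, -0.3], "yaw": 0, "claw": 1}
    - {"offset": [0, 0, -0.55], "yaw": 0, "claw": 1}
    - {"offset": [0, 0, -0.8], "yaw": 0, "claw": 1}
    - {"offset": [0, 0, -1], "yaw": 0, "claw": 1}
  squeeze: 50

```text
time: 48.2
ee_pos: [0.4279, 0.2565, 0.1322]
tcp_rot: [179.9, -0.0, 99.0]
wrist_force: [1.2, -0.2, -1.2]
opening: 0.0512
grasp_force: 52.8
```

Emit:
servo_tool:
  rows:
    - {"offset": [0, 0, -0.3], "yaw": 0, "claw": 1}
    - {"offset": [0, 0, -0.6], "yaw": 0, "claw": 1}
    - {"offset": [0, 0, -0.85], "yaw": 0, "claw": 1}
    - {"offset": [0, 0, -0.95], "yaw": 0, "claw": 1}
    - {"offset": [0, 0, -0.95], "yaw": 0, "claw": 1}

```text
time: 48.82
ee_pos: [0.4279, 0.2565, 0.2258]
tcp_rot: [180.0, -0.0, 99.0]
wrist_force: [-1.2, -1.2, -1.0]
opening: 0.0512
grasp_force: 52.8
```

Emit:
servo_tool:
  rows:
    - {"offset": [-0.15, 0.12, 0], "yaw": 0, "claw": 1}
    - {"offset": [-0.4, 0.35, 0], "yaw": 0, "claw": 1}
    - {"offset": [-0.75, 0.64, 0], "yaw": 0, "claw": 1}

```text
time: 49.2
ee_pos: [0.5035, 0.1912, 0.2244]
tcp_rot: [-179.9, 0.0, 99.1]
wrist_force: [-0.1, -0.2, -2.0]
opening: 0.051
grasp_force: 52.8
```

Emit:
servo_tool:
  rows:
    - {"offset": [-0.25, 0.2, 0], "yaw": 0.03, "claw": 1}
    - {"offset": [-0.5, 0.42, 0], "yaw": 0.06, "claw": 1}
    - {"offset": [-0.75, 0.64, 0], "yaw": 0.097, "claw": 1}
    - {"offset": [-0.75, 0.64, 0], "yaw": 0.097, "claw": 1}

```text
time: 49.7
ee_pos: [0.5788, 0.1259, 0.2235]
tcp_rot: [-179.9, 0.1, 81.3]
wrist_force: [-0.4, 0.7, -0.3]
opening: 0.0511
grasp_force: 52.8
```

```bash
python3 - <<'E'
from h import *
go(.6523,.0645,.148)
E
```

```text
t 49.7 at [0.5788 0.1259 0.2235] rot [-1.7987e+02  7.0000e-02  8.1340e+01] F [-0.4  0.7 -0.3] offset [np.float64(-0.496), np.float64(0.819), np.float64(0.755)]
```

Emit:
servo_tool:
  rows:
    - {"offset": [-0.15, 0.25, 0], "yaw": 0, "claw": 1}
    - {"offset": [-0.3, 0.5, 0], "yaw": 0, "claw": 1}
    - {"offset": [-0.45, 0.73, 0], "yaw": 0, "claw": 1}
    - {"offset": [-0.49, 0.81, 0], "yaw": 0, "claw": 1}
    - {"offset": [-0.49, 0.81, 0], "yaw": 0, "claw": 1}
    - {"offset": [-0.49, 0.81, 0], "yaw": 0, "claw": 1}
    - {"offset": [-0.49, 0.81, 0.1], "yaw": 0, "claw": 1}
    - {"offset": [-0.49, 0.81, 0.3], "yaw": 0, "claw": 1}
    - {"offset": [-0.49, 0.81, 0.5], "yaw": 0, "claw": 1}
    - {"offset": [-0.49, 0.81, 0.64], "yaw": 0, "claw": 1}
    - {"offset": [-0.49, 0.81, 0.72], "yaw": 0, "claw": 1}
    - {"offset": [-0.49, 0.81, 0.72], "yaw": 0, "claw": 1}

```text
time: 51.2
ee_pos: [0.6503, 0.0679, 0.1531]
tcp_rot: [-180.0, 0.0, 81.5]
wrist_force: [-0.4, 0.1, -0.8]
opening: 0.051
grasp_force: 52.9
```

```bash
python3 - <<'E'
from h import *
im,p=cloud('side');cv2.imwrite('pics/s11.png',cv2.resize(im[80:260,160:400,::-1],None,fx=3,fy=3))
go(.6523,.0645,.148)
E
```

```text
t 51.25 at [0.6506 0.0679 0.1538] rot [ 1.7998e+02 -1.0000e-02  8.1540e+01] F [-0.   1.1 -1.8] offset [np.float64(-0.031), np.float64(0.022), np.float64(0.058)]
```

View pics/s11.png

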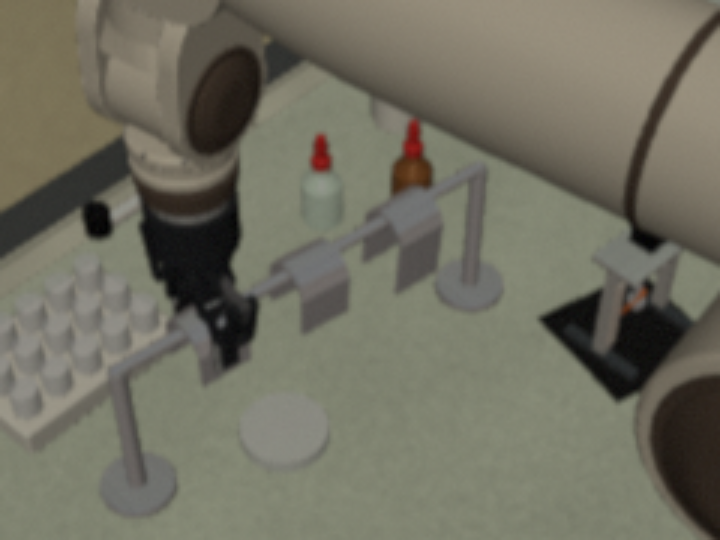

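The 54 is astride the bar (210,340), with the 64 (315,280) and 84 (410,235) hanging. Lowering, releasing and retreating straight up.

Emit:
servo_tool:
  rows:
    - {"offset": [0, 0.02, 0.025], "yaw": 0, "claw": 1}
    - {"offset": [0, 0.02, 0.045], "yaw": 0, "claw": 1}
    - {"offset": [0, 0.02, 0.058], "yaw": 0, "claw": 1}
    - {"offset": [0, 0.02, 0.058], "yaw": 0, "claw": 0.4}
    - {"offset": [0, 0.02, 0.058], "yaw": 0, "claw": 0.2}
    - {"offset": [0, 0.02, 0.058], "yaw": 0, "claw": 0}
    - {"offset": [0, 0.02, 0.058], "yaw": 0, "claw": 0}
    - {"offset": [0, 0.02, 0.058], "yaw": 0, "claw": 0}
    - {"offset": [0, 0.02, -0.1], "yaw": 0, "claw": 0}
    - {"offset": [0, 0.02, -0.4], "yaw": 0, "claw": 0}
    - {"offset": [0, 0.02, -0.7], "yaw": 0, "claw": 0}
    - {"offset": [0, 0.02, -0.85], "yaw": 0, "claw": 0}

```text
time: 52.75
ee_pos: [0.6529, 0.0676, 0.2419]
tcp_rot: [179.8, -0.0, 81.5]
wrist_force: [0.7, 0.3, 0.4]
opening: 0.0853
grasp_force: 0.0
```

Emit:
servo_tool:
  rows:
    - {"offset": [0.3, -0.3, 0], "yaw": 0, "claw": 0}
    - {"offset": [0.6, -0.7, 0], "yaw": 0, "claw": 0}
    - {"offset": [0.8, -1, 0], "yaw": 0, "claw": 0}
    - {"offset": [0.8, -1, 0], "yaw": 0, "claw": 0}

```text
time: 53.25
ee_pos: [0.5642, 0.163, 0.2405]
tcp_rot: [179.9, -0.1, 81.7]
wrist_force: [0.6, -0.0, 0.5]
opening: 0.0855
grasp_force: 0.0
```

Emit:
servo_tool:
  rows:
    - {"offset": [0.3, -0.5, 0], "yaw": 0, "claw": 0}
    - {"offset": [0.6, -1, 0], "yaw": 0, "claw": 0}
    - {"offset": [0.6, -1, 0], "yaw": 0, "claw": 0}
    - {"offset": [0.6, -1, 0], "yaw": 0, "claw": 0}

```text
time: 53.75
ee_pos: [0.4761, 0.2353, 0.2392]
tcp_rot: [179.9, -0.0, 81.5]
wrist_force: [0.6, -1.0, 0.4]
opening: 0.0855
grasp_force: 0.0
```

```bash
python3 - <<'E'
from h import *
for n,mid in(('top',[.6384,-.0458]),('side',[.6335,-.0428])):
    im,p=cloud(n);cv2.imwrite(f'pics/{n}12.png',im[...,::-1])
    P=p[(p[...,2]>.14)&(p[...,2]<.19)&(p[...,0]>.57)&(p[...,1]<.2)&(p[...,1]>-.3)]
    s=(P[:,:2]-mid)@[.148,.989]; t=(P[:,:2]-mid)@[.989,-.148]; w=np.abs(t)>.012
    for c in(-.11,0,.11):
        k=np.abs(s-c)<.045; Q=P[k&w]; print(n,c,'s',(s[k&w].min()+s[k&w].max())/2,'z',np.percentile(P[k,2],95),rect(P[k&(P[:,2]>.166)])if k.any() else'')
go(.45,.1,.2)
E
```

```text
top -0.11 s -0.10738512192882668 z 0.17230444583520227 (array([ 621.5, -154.5]), array([36. , 88.8]), 90.0)
top 0 s 0.0016287026296630085 z 0.17383890084168058 (array([751. , -46.6]), array([ 84.3, 267.4]), 178.9)
top 0.11 s 0.11296562343481381 z 0.17260592346612305 (array([654.4,  61.9]), array([37.8, 87. ]), 81.8)
side -0.11 s -0.09946013373817367 z 0.16911278236200966 (array([1160.6, -201.8]), array([  43.2, 1116.2]), 172.6)
side 0 s 0.0002700568679401896 z 0.1819359701764975 (array([1168.9, -122.7]), array([  88.1, 1117.4]), 171.5)
side 0.11 s 0.10998497967105034 z 0.18650721338219675 (array([1178.8,  -54.7]), array([  89.1, 1077.8]), 176.0)
t 53.85 at [0.4763 0.2348 0.2386] rot [179.98   0.    81.47] F [ 0.8  0.4 -0.7] offset [np.float64(-1.372), np.float64(-0.061), np.float64(0.386)]
```

View pics/side12.png

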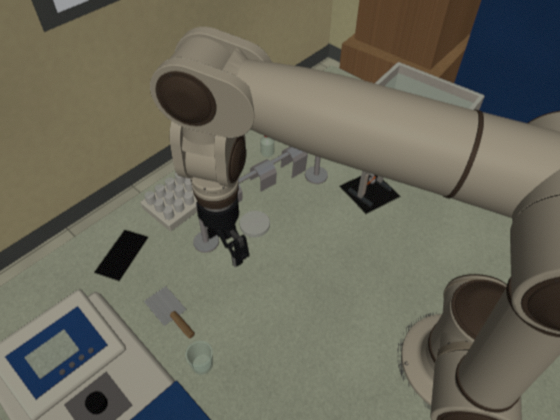

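The top view has all three crowns on the bar at about 170 mm height, 108 and 111 mm apart. The side view shows the gauge upright on its mat (370,185), with the beaker, dish and spatula in place. Handing in.

```bash
python3 -c "
from workcell import *
print(job_done())"
```

```text
the job is handed in; nothing more can be done
None
```

The job is handed in (no verdict came back): the 84, 64 and 54 mm bends were gauged tallest first (the 74 mm one was absent) and hang astride the bar about 110 mm apart, with the gauge back upright on its mat.

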